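# Weigh with the cup from behind the ingredients

## Task

The small steel measuring cup stands behind three ingredient containers (sugar shaker, square tin, amber bottle). First clear all three onto the dark baking tray, without moving the cup, and leave them there while you fetch the cup and stand it in the middle of the pan of the kitchen scale; then put each container back in the middle of the very coaster it came from. Keep everything upright and do not shift the lidded glass jar that stands just behind the cup.

Things in the scene. Friction and masses are not known exactly. Their poses are not given: they have to be found in the camera images.
- shaker_mid (a point): Sugar shaker: round bare-metal canister with a domed, pierced lid. 114 mm high, 58 mm diameter (60 mm at the lid, from 88 mm up), about 250 g. Point at its centre, half-way up (57 mm above its underside). z is up, along its axis. Starts on shaker_home.
- tin_mid (a point): Square ingredient tin: bare metal with a broad paper band and a flat square lid. 54 x 54 mm, 116 mm high (lid 56 x 56 mm, from 104 mm up), about 250 g. Point at its centre, half-way up (58 mm above its underside). z is up; x and y are square to its sides. Starts on tin_home.
- bottle_mid (a point): Amber glass bottle with black cap and paper label. Round, 52 mm diameter up to 80 mm height, then a shoulder to a 24 mm neck and a 28 mm cap; 114 mm high, about 250 g. Point at its centre axis, half-way up (57 mm above its underside). z is up, along its axis. Starts on bottle_home.
- cup_mid (a point): Measuring cup: small open straight-sided steel cup without handle, 52 mm outside diameter, 42 mm high, wall 3 mm, about 90 g. Point at its centre, half-way up (21 mm above its underside). z is up, along its axis. Starts on a black round rubber mat 4 mm thick. The three containers stand around its near side and both flanks, 80 to 95 mm from it centre to centre (100 mm or more from one another), and being taller they bar the gripper's way to it.
- shaker_home: The sugar shaker's coaster: fixed round cork disc, 84 mm diameter, 5 mm thick. Origin at the centre of its underside, on the table.
- tin_home: The square tin's coaster: fixed square white ceramic tile, 78 x 78 mm, 5 mm thick. Origin at the centre of its underside, on the table.
- bottle_home: The bottle's coaster: fixed hexagonal wooden plate, 72 mm across flats, 5 mm thick. Origin at the centre of its underside, on the table.
- tray_in (a point): Empty dark steel baking tray, fixed to the table, on the robot's left or right: 300 x 150 mm outside, rim 14 mm above the table, wall and floor 4 mm thick, room for the three containers in a row. Point at the centre of its inner floor, 4 mm above the table; x runs along its long side, y across, z up.
- scale_pan (a point): Kitchen scale, fixed to the table, on the side opposite to the tray: white case 170 x 140 mm, 34 mm high, with a round steel pan of 112 mm diameter. Point at the centre of the pan's flat top, 45 mm above the table; the pan does not move under load.
- jar_mid (a point): Bystander: lidded clear glass jar, 48 mm diameter, 70 mm high, standing loose on the table some 95 to 115 mm beyond the cup as seen from the robot. Point at its centre, half-way up. Not to be moved.

How it is judged:
On the way, in this order (a step that is already met when the one before it is completed fails the run):
1. all three containers stand on the baking tray, the cup not yet moved (x of shaker_mid in the frame of tray_in between -0.125 and 0.125 m and y of shaker_mid in the frame of tray_in between -0.055 and 0.055 m and z of shaker_mid in the frame of tray_in between 0.049 and 0.065 m and angle between each of shaker_mid, tin_mid, bottle_mid's own z axis and vertical below 0.15 rad and x of tin_mid in the frame of tray_in between -0.125 and 0.125 m and y of tin_mid in the frame of tray_in between -0.055 and 0.055 m and z of tin_mid in the frame of tray_in between 0.05 and 0.066 m and x of bottle_mid in the frame of tray_in between -0.125 and 0.125 m and y of bottle_mid in the frame of tray_in between -0.055 and 0.055 m and z of bottle_mid in the frame of tray_in between 0.049 and 0.065 m and distance of cup_mid from where it was at the start of the episode below 0.015 m), for 0.2 s.
2. the cup stands on the scale pan while the three containers still stand on the tray (horizontal distance between cup_mid and scale_pan below 0.015 m and z of cup_mid in the frame of scale_pan between 0.015 and 0.027 m and angle between cup_mid's own z axis and vertical below 0.1 rad and x of shaker_mid in the frame of tray_in between -0.125 and 0.125 m and y of shaker_mid in the frame of tray_in between -0.055 and 0.055 m and z of shaker_mid in the frame of tray_in between 0.049 and 0.065 m and angle between each of shaker_mid, tin_mid, bottle_mid's own z axis and vertical below 0.15 rad and x of tin_mid in the frame of tray_in between -0.125 and 0.125 m and y of tin_mid in the frame of tray_in between -0.055 and 0.055 m and z of tin_mid in the frame of tray_in between 0.05 and 0.066 m and x of bottle_mid in the frame of tray_in between -0.125 and 0.125 m and y of bottle_mid in the frame of tray_in between -0.055 and 0.055 m and z of bottle_mid in the frame of tray_in between 0.049 and 0.065 m), for 0.2 s.
At the end, for the whole second after the job is handed in: The cup stands upright on the scale pan within 15 mm of its centre; shaker, tin and bottle each stand upright on their own coaster within 13 mm of its centre; the jar is within 15 mm of where it was; all at rest (horizontal distance between cup_mid and scale_pan below 0.015 m and z of cup_mid in the frame of scale_pan between 0.015 and 0.027 m and angle between each of cup_mid, shaker_mid, tin_mid, bottle_mid's own z axis and vertical below 0.1 rad and horizontal distance between shaker_mid and shaker_home below 0.013 m and height (world z) of shaker_mid between 0.056 and 0.068 m and horizontal distance between tin_mid and tin_home below 0.013 m and height (world z) of tin_mid between 0.057 and 0.069 m and horizontal distance between bottle_mid and bottle_home below 0.013 m and height (world z) of bottle_mid between 0.056 and 0.068 m and linear speed of each of cup, shaker, tin, bottle below 0.02 m/s and distance of jar_mid from where it was at the start of the episode below 0.015 m); the robot touches nothing.
It fails at once if a container, the cup or the jar is tipped (more than about 30 degrees) (angle between any of cup_mid, jar_mid, shaker_mid, tin_mid, bottle_mid's own z axis and vertical above 0.5 rad).
It fails at once if the jar is shifted by more than 15 mm (distance of jar_mid from where it was at the start of the episode above 0.015 m).
It also fails if it takes over 144 s, if anything falls off the work surface, if the arm or the gripper's body presses on something with over 40 N, if the wrist force passes 120 N, or if a joint passes its speed limit or range.

## Robot

A 7-joint arm with a two-finger parallel gripper is mounted at the origin on the work surface. World frame = base frame: x ahead of the robot, y to its left, z up, the work surface at z = 0. Lengths are in m, angles in rad, forces in N, time in s.
With the tool pointing down it reaches from about 0.425 to 0.825 m from the base axis. Payload 3.6 kg.
Tool frame: the origin (TCP) lies on the centre line of the jaws, within the pads' length; the fingertips stand 19 mm ahead of it and the grasp point (between the pads) is the TCP; x points along the fingers, y is the direction in which the jaws open and shut, and the axes are right-handed (so a half turn about x gives the same grasp; the last joint's range is limited). The gripper opens to 93 mm and grips with 3 to 60 N. Pads are 15 mm wide; open, the fingers measure 128 mm over their backs; the gripper's body (75 mm by 188 mm) begins 65 mm behind the grasp point.
Start: joints at [-1.27, 0.615, -0.013, 1.423, 0.008, 1.103, -0.04], TCP at [0.209, 0.616, 0.238] pointing down, gripper open.
Joint ranges: [-3.12, 3.12], [-0.3, 2.06], [-1.34, 1.32], [0.26, 2.42], [-1.36, 4.5], [0.01, 1.98], [-2.84, 2.84]. Speed limits (rad/s): [2.79, 2.79, 3.14, 3.14, 3.14, 3.14, 3.14].

## Interface

Orientations are given as a rotation vector (axis times angle).
In Python, from plant import sense, grab_frame, finish_job gives the robot as it stands. The module is installed in compiled form; this text tells all that it offers.
- The arm moves only by the tool move_arm, never from a script. Its argument "rows" is one flat list of numbers, 7 for each row, row after row: the turn, a rotation vector about the tool's x, y, z in rad, then the shift along the tool's x, y, z in m, then the finger opening in m, from 0 to 0.093. In form: [ax, ay, az, dx, dy, dz, gripper, ax, ay, az, dx, dy, dz, gripper, ...]. A call has 1 to 10 rows; each row is the pose to reach, as a shift and turn from the pose measured when the call began, along the tool's axes at that moment; what a row does not reach only later rows make up. A row lasts 1/12 s, in which the tool goes at most 41.7 mm and 7.16 degrees, less where a joint would pass 70% of its speed; a pose out of reach is approached as far as the arm can. A call with a gripper value outside its range is refused whole. The fingers move at their own pace and stop on an object; the grip force is fixed at half the most. Time passes only in rows, so rows that repeat a pose let the fingers close. It gives the time, the measured TCP pose, the force and the opening at its end, in the units of the state.
- sense(): the state, without advancing time (a new reading comes with each control period).
- grab_frame(name): name is "side" or "top"; returns a dict with "image" (384x512x3 uint8, blue, green, red), "depth" (384x512 float32, m along the optical axis (not along the pixel's ray), 0 where there is no reading), "fx", "fy", "cx", "cy" (pixels), "pose" (4x4, takes a point from camera to world coordinates). Camera axes: x right, y up, looking along -z (the intrinsics and any distortion apply to the point x, -y, -z); pixel columns grow to the right and rows downward; lengths in m; the calibration is good to about 2 mm. A picture is of the moment at which its call begins.
- finish_job(): hands the job in, once; it reports no verdict.
The state is a dict: "time": time; "qpos": joint angles; "joint_vel": joint speeds; "joint_efforts": joint torques, N m; "position": TCP position; "eef_rot": TCP orientation; "force": force on the tool from outside, world axes, zero at the start; "wrist_torque": the same for the moment, N m; "grip_width": opening from 0.0 (shut) to 1.0 (fully open).
Only numpy, scipy, OpenCV 4.12 (cv2) and the standard library are available. Lean on these libraries where they do the work, as an engineer would, in place of code of your own. Each camera call takes 0.05 s, during which the arm holds its last target.

## Working session

There is one attempt and no reset: what is moved stays moved. The work goes in short steps, Python scripts to look and compute and a tool call to move; the robot and the scene stay as the last step left them, time stands still between calls to the robot, and variables do not carry over. Pictures are saved under pics/ and viewed, and the job is handed in when it is done.

Besides the shell and the picture viewer there is one more tool, called after "Request:" as name(argument=value, ...), one argument or row to a line, values as JSON. move_arm: Moves the arm, as the interface text tells. Its arguments: {"type":"object","properties":{"rows":{"type":"array"}},"required":["rows"]}

```bash
mkdir -p pics; cat > h.py <<'E'
import numpy as np, cv2
from plant import sense, grab_frame, finish_job
from scipy.spatial.transform import Rotation as R
def cloud(f):
    d=f["depth"]; h,w=d.shape
    u,v=np.meshgrid(np.arange(w),np.arange(h))
    x=(u-f["cx"])/f["fx"]*d; y=(v-f["cy"])/f["fy"]*d
    p=np.stack([x,-y,-d,np.ones_like(d)],-1)
    return (p@np.array(f["pose"]).T)[...,:3]
E
python3 - <<'E'
from h import *
for n in("side","top"):
    f=grab_frame(n); cv2.imwrite(f"pics/{n}0.png",f["image"]); print(n,f["fx"],f["fy"],f["cx"],f["cy"],np.round(f["pose"],3).tolist(),[k for k in f])
s=sense(); print(s)
print(R.from_rotvec(s["eef_rot"]).as_matrix().round(3))
E
```

```text
side 367.64704334744346 367.64704334744346 253.1193752678027 187.54191838630436 [[0.921, 0.234, -0.313, 0.363], [-0.39, 0.581, -0.714, -0.542], [0.015, 0.779, 0.627, 0.552], [0.0, 0.0, 0.0, 1.0]] ['image', 'depth', 'fx', 'fy', 'cx', 'cy', 'pose']
top 466.8518302415191 466.8518302415191 253.5663898842352 195.22511519472886 [[0.023, 0.983, -0.18, 0.423], [-1.0, 0.026, 0.015, 0.017], [0.02, 0.179, 0.984, 1.132], [0.0, 0.0, 0.0, 1.0]] ['image', 'depth', 'fx', 'fy', 'cx', 'cy', 'pose']
{'time': 0.1, 'qpos': array([-1.27050791,  0.61581172, -0.01263706,  1.42473882,  0.00810678,
        1.103406  , -0.04043742]), 'joint_vel': array([-0.00026781, -0.00047019, -0.00028656, -0.00439732,  0.00019964,
        0.00020664,  0.00111773]), 'joint_efforts': array([ 1.82270367e-03, -4.60040474e+01,  2.10252707e-01, -1.66244602e+01,
       -6.12298236e-02,  1.69264519e-02,  8.71863631e-05]), 'position': array([0.20841589, 0.61497017, 0.23660386]), 'eef_rot': array([ 0.25462476,  1.55589798, -0.25822988]), 'force': array([-0.39828968, -1.09106041, -0.17383317]), 'wrist_torque': array([-0.02254704,  0.03897968,  0.04006149]), 'grip_width': 0.9990542844787361}
[[-0.001  0.321  0.947]
 [-0.002  0.947 -0.321]
 [-1.    -0.002  0.   ]]
```

View pics/side0.png

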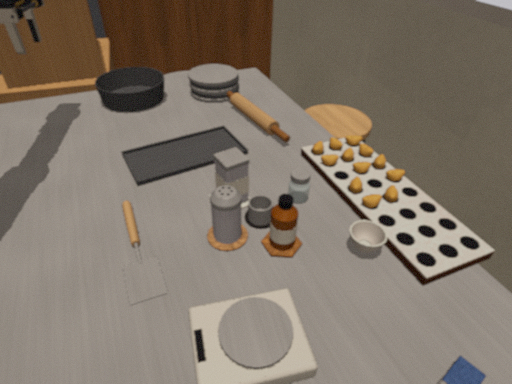

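View pics/top0.png

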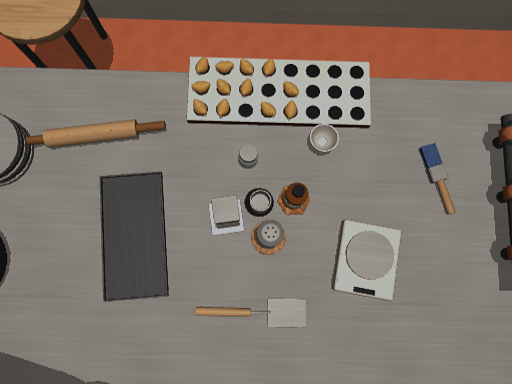

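```bash
python3 - <<'E'
from h import *
f=grab_frame("top"); P=cloud(f)
z=P[...,2]; print("table",np.median(z[330:370,100:400]))
def comp(lo,hi,name,amin=15):
    m=((z>lo)&(z<hi)&(P[...,0]>.2)&(P[...,0]<.85)&(abs(P[...,1])<.5)).astype(np.uint8)
    n,l,s,c=cv2.connectedComponentsWithStats(m)
    for i in range(1,n):
        if s[i,4]>=amin:
            q=P[l==i]; (cc,r)=cv2.minEnclosingCircle(q[:,:2].astype(np.float32)); rr=cv2.minAreaRect(q[:,:2].astype(np.float32))
            print(name,c[i].round(),s[i,4],"mean",q.mean(0).round(4),"circ",np.round(cc,4),round(r,4),"rect",np.round(rr[0],4),np.round(rr[1],4),round(rr[2],1))
comp(.085,.2,"tall"); comp(.104,.2,"lid");comp(.06,.08,"jar");comp(.035,.05,"mid"); comp(.028,.039,"cas"); comp(.008,.02,"rim")
im=cv2.resize(f["image"][130:310,90:410],None,fx=2.5,fy=2.5,interpolation=cv2.INTER_CUBIC); cv2.imwrite("pics/topz.png",im)
f=grab_frame("side")
im=cv2.resize(f["image"][130:270,110:370],None,fx=3,fy=3,interpolation=cv2.INTER_CUBIC); cv2.imwrite("pics/sidez.png",im)
E
```

```text
table 0.0001244367306022509
tall [297. 193.] 362 mean [ 0.6183 -0.0956  0.101 ] circ [ 0.6205 -0.0971] 0.0255 rect [ 0.621  -0.0973] [0.048 0.049] 82.7
tall [225. 210.] 679 mean [0.5731 0.063  0.1202] circ [0.5745 0.0634] 0.0383 rect [0.5746 0.0634] [0.0563 0.0559] 9.7
tall [270. 233.] 571 mean [ 0.5256 -0.0357  0.1137] circ [ 0.5266 -0.0363] 0.0299 rect [ 0.5267 -0.0369] [0.0579 0.0576] 0.7
lid [298. 191.] 134 mean [ 0.6202 -0.0966  0.1182] circ [ 0.6212 -0.0974] 0.014 rect [ 0.6203 -0.0969] [0.0259 0.0267] 4.3
lid [225. 210.] 656 mean [0.5739 0.0631 0.1211] circ [0.5745 0.0634] 0.0383 rect [0.5746 0.0634] [0.0563 0.0559] 9.7
lid [270. 233.] 552 mean [ 0.5257 -0.0358  0.1141] circ [ 0.5265 -0.0362] 0.0297 rect [ 0.5265 -0.0367] [0.0575 0.0574] 2.1
jar [248. 153.] 267 mean [0.7178 0.0159 0.0698] circ [0.7186 0.0161] 0.0222 rect [0.7186 0.015 ] [0.0422 0.0401] 1.4
jar [290. 202.] 33 mean [ 0.6042 -0.0848  0.0688] circ [ 0.6122 -0.0903] 0.0232 rect [ 0.6064 -0.0859] [0.0462 0.0147] 52.8
jar [227. 224.] 34 mean [0.5481 0.0597 0.0713] circ [0.5491 0.0588] 0.0269 rect [0.5483 0.0587] [0.0
[... 4062 characters left out ...]
[ 0.694  -0.4509  0.0162] circ [ 0.6818 -0.4609] 0.0904 rect [ 0.6809 -0.4576] [0.1804 0.0452] 15.9
rim [249. 166.] 22 mean [0.7003 0.0119 0.0132] circ [0.7076 0.0143] 0.0213 rect [0.7011 0.013 ] [0.0131 0.0423] 10.9
rim [131. 237.] 791 mean [0.5209 0.289  0.0135] circ [0.5237 0.2866] 0.1659 rect [0.5238 0.2867] [0.301  0.1514] 6.2
rim [260. 201.] 150 mean [ 0.6135 -0.0166  0.0103] circ [ 0.6135 -0.0158] 0.0222 rect [ 0.6127 -0.0167] [0.0419 0.0386] 32.8
rim [333. 281.] 19 mean [ 0.4264 -0.1923  0.0146] circ [ 0.427  -0.1931] 0.0201 rect [ 0.4271 -0.1924] [0.0019 0.04  ] 82.7
rim [226. 311.] 404 mean [0.3508 0.0584 0.0161] circ [0.3527 0.0496] 0.0807 rect [0.3498 0.0497] [0.161  0.0198] 89.5
```

View pics/topz.png

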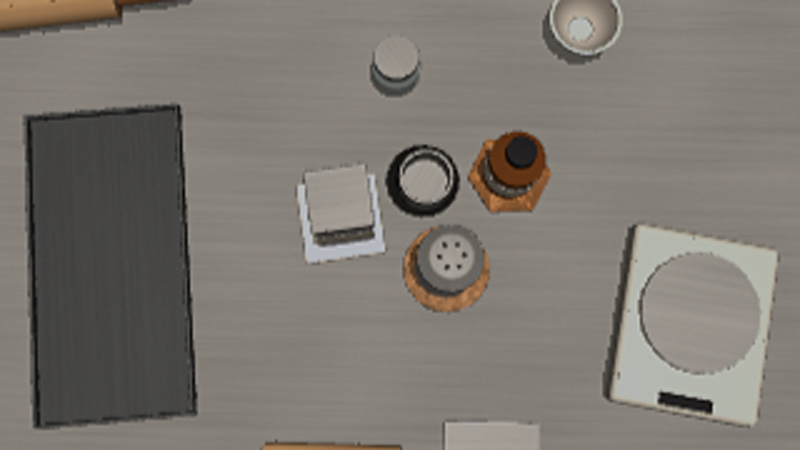

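View pics/sidez.png

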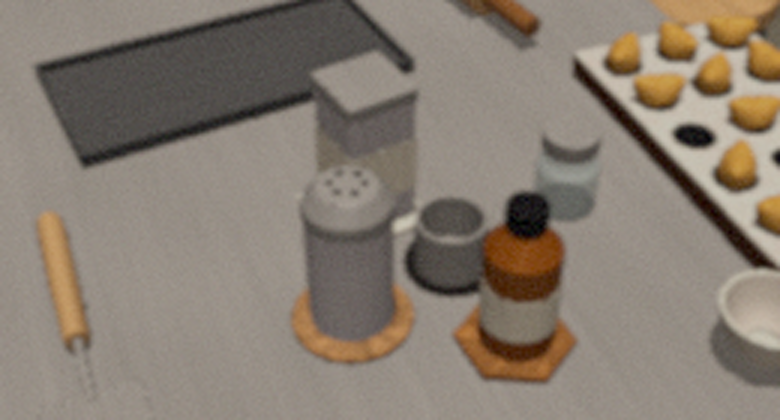

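```bash
python3 - <<'E'
from h import *
f=grab_frame("top"); P=cloud(f); im=f["image"]; z=P[...,2]
m=((z>.042)&(z<.05)&(P[...,0]<.56)&(P[...,1]<-.18)).astype(np.uint8)
m=cv2.morphologyEx(m,cv2.MORPH_OPEN,np.ones((3,3)))
q=P[m>0]; print("pan",cv2.minEnclosingCircle(q[:,:2].astype(np.float32)),np.median(q[:,2]))
hsv=cv2.cvtColor(im,cv2.COLOR_BGR2HSV)
def seg(name,cx,cy,cond,zlo=.001,zhi=.011):
    m=cond&(z>zlo)&(z<zhi)&(np.hypot(P[...,0]-cx,P[...,1]-cy)<.062)
    n,l,s,c=cv2.connectedComponentsWithStats(m.astype(np.uint8))
    for i in range(1,n):
        if s[i,4]>30:
            q=P[l==i][:,:2].astype(np.float32); rr=cv2.minAreaRect(q)
            print(name,s[i,4],np.median(P[l==i][:,2]).round(4),"circ",cv2.minEnclosingCircle(q),"rect",rr)
            h=cv2.convexHull(q); print("  hull approx",cv2.approxPolyDP(h,.008,True)[:,0].round(4).tolist())
            # pixels: intensity check
col=(hsv[...,1]>90)
seg("shaker",.5265,-.036,col); seg("bottle",.6205,-.097,col)
seg("tin",.5746,.0634,(im.min(-1)>150))
E
```

```text
pan ((0.48761874437332153, -0.27257513999938965), 0.056049894541502) 0.04498832492753335
shaker 286 0.0051 circ ((0.527047336101532, -0.03798551484942436), 0.041823919862508774) rect ((0.5205914378166199, -0.03381600230932236), (0.08224324882030487, 0.06748083978891373), 59.00656509399414)
  hull approx [[0.5656999945640564, -0.022299999371170998], [0.5454000234603882, -0.0007999999797903001], [0.5139999985694885, 0.0008999999845400453], [0.4902999997138977, -0.018799999728798866], [0.48890000581741333, -0.05260000005364418], [0.503600001335144, -0.07159999758005142], [0.532800018787384, -0.07859999686479568]]
bottle 273 0.0051 circ ((0.6200994253158569, -0.09839460998773575), 0.04058756306767464) rect ((0.6133033037185669, -0.09493008255958557), (0.07122062146663666, 0.06456239521503448), 64.30207061767578)
  hull approx [[0.6527000069618225, -0.07440000027418137], [0.6159999966621399, -0.05810000002384186], [0.5861999988555908, -0.07779999822378159], [0.5878999829292297, -0.12219999730587006], [0.628000020980835, -0.13680000603199005]]
tin 293 0.005 circ ((0.5734484791755676, 0.0655621886253357), 0.05240892618894577) rect ((0.5725415945053101, 0.06611919403076172), (0.07621229439973831, 0.07630423456430435), 9.826323509216309)
  hull approx [[0.6159999966621399, 0.03519999980926514], [0.6039999723434448, 0.10809999704360962], [0.5304999947547913, 0.09520000219345093], [0.5425000190734863, 0.023399999365210533]]
```

```bash
cat >> h.py <<'E'
YAW=np.deg2rad(99.7)
def Rt(yaw=YAW):
    y=np.array([np.cos(yaw),np.sin(yaw),0]); x=np.array([0,0,-1.]); return np.stack([x,y,np.cross(x,y)],1)
def rel(*wps,yaw=YAW):
    s=sense(); C=R.from_rotvec(s["eef_rot"]).as_matrix(); p=s["position"]
    print("t",round(s["time"],2),"p",p.round(4),"F",s["force"].round(1),"g",round(s["grip_width"]*93,1))
    rv=R.from_matrix(C.T@Rt(yaw)).as_rotvec(); print("rv",rv.round(3))
    for w in wps: print(w,"->",(C.T@(np.array(w)-p)).round(4))
def tray(s):
    c=np.array([.5238,.2867]); return c+s*np.array([np.cos(np.deg2rad(6.2)),np.sin(np.deg2rad(6.2))])
E
python3 -c "
from h import *
for s in(-.085,0,.085): print(tray(s))
rel((.5265,-.036,.236))"
```

```text
[0.43929717 0.27752005]
[0.5238 0.2867]
[0.60830283 0.29587995]
t 0.25 p [0.2085 0.6153 0.2371] F [-0.3  0.6 -0.4] g 93.0
rv [-0.496 -0.     0.001]
(0.5265, -0.036, 0.236) -> [ 0.0017 -0.5148  0.5102]
```

Request:
move_arm(
  rows=[-0.1, 0, 0, 0, -0.05, 0.05, 0.093, -0.2, 0, 0, 0, -0.08, 0.08, 0.093, -0.3, 0, 0, 0, -0.11, 0.11, 0.093, -0.4, 0, 0, 0, -0.14, 0.14, 0.093, -0.496, 0, 0, 0, -0.17, 0.17, 0.093, -0.496, 0, 0, 0, -0.2, 0.2, 0.093, -0.496, 0, 0, 0, -0.23, 0.23, 0.093, -0.496, 0, 0, 0, -0.26, 0.26, 0.093, -0.496, 0, 0, 0, -0.29, 0.29, 0.093, -0.496, 0, 0, 0, -0.31, 0.31, 0.093],
)

```text
time: 1.08
position: [0.3935, 0.24, 0.2377]
eef_rot: [-0.134, 1.567, 0.132]
force: [1.2, 0.7, -0.2]
grip_width: 1.0
```

```bash
python3 -c "
from h import *
rel((.5265,-.036,.236),(.5265,-.036,.072));print(sense()['qpos'].round(2))"
```

```text
t 1.08 p [0.3935 0.24   0.2377] F [ 1.2  0.7 -0.2] g 93.0
rv [0.    0.    0.001]
(0.5265, -0.036, 0.236) -> [ 0.002  -0.2944  0.0846]
(0.5265, -0.036, 0.072) -> [ 0.166  -0.2943  0.0846]
[-0.52  0.33 -0.1   1.94  0.04  0.87  1.1 ]
```

Request:
move_arm(
  rows=[0, 0, 0, 0, -0.035, 0.01, 0.093, 0, 0, 0, 0, -0.07, 0.02, 0.093, 0, 0, 0, 0, -0.11, 0.031, 0.093, 0, 0, 0, 0, -0.15, 0.043, 0.093, 0, 0, 0, 0, -0.19, 0.054, 0.093, 0, 0, 0, 0, -0.23, 0.066, 0.093, 0, 0, 0, 0, -0.26, 0.075, 0.093, 0, 0, 0, 0, -0.28, 0.08, 0.093, 0, 0, 0, 0, -0.294, 0.085, 0.093, 0, 0, 0, 0.002, -0.294, 0.085, 0.093],
)

```text
time: 1.92
position: [0.5282, -0.0399, 0.2361]
eef_rot: [-0.13, 1.565, 0.125]
force: [-0.1, 0.2, -0.1]
grip_width: 1.001
```

```bash
python3 -c "
from h import *
rel((.5265,-.036,.236),(.5265,-.036,.072));print(sense()['qpos'].round(2))"
```

```text
t 1.92 p [ 0.5282 -0.0399  0.2361] F [-0.1  0.2 -0.1] g 93.1
rv [-0.007  0.002  0.004]
(0.5265, -0.036, 0.236) -> [ 0.0001  0.0041 -0.001 ]
(0.5265, -0.036, 0.072) -> [ 0.1641  0.0047 -0.0013]
[ 0.04  0.43 -0.01  1.78  0.01  0.94  1.76]
```

Request:
move_arm(
  rows=[-0.007, 0.002, 0.004, 0.01, 0.004, -0.001, 0.093, -0.007, 0.002, 0.004, 0.035, 0.004, -0.001, 0.093, -0.007, 0.002, 0.004, 0.065, 0.004, -0.001, 0.093, -0.007, 0.002, 0.004, 0.095, 0.004, -0.001, 0.093, -0.007, 0.002, 0.004, 0.12, 0.004, -0.001, 0.093, -0.007, 0.002, 0.004, 0.14, 0.004, -0.001, 0.093, -0.007, 0.002, 0.004, 0.155, 0.004, -0.001, 0.093, -0.007, 0.002, 0.004, 0.164, 0.004, -0.001, 0.093, -0.007, 0.002, 0.004, 0.164, 0.004, -0.001, 0.093, -0.007, 0.002, 0.004, 0.164, 0.004, -0.001, 0.093],
)

```text
time: 2.75
position: [0.5265, -0.0354, 0.0719]
eef_rot: [-0.134, 1.568, 0.135]
force: [0.9, -0.2, 0.9]
grip_width: 1.0
```

```bash
python3 -c "
from h import *
rel((.5265,-.036,.072));cv2.imwrite('pics/s1.png',grab_frame('side')['image'])"
```

```text
t 2.75 p [ 0.5265 -0.0354  0.0719] F [ 0.9 -0.2  0.9] g 93.0
rv [ 0.002 -0.001 -0.001]
(0.5265, -0.036, 0.072) -> [-0.0001 -0.0006 -0.0001]
```

View pics/s1.png

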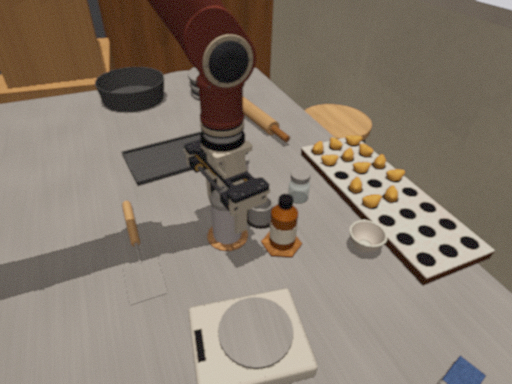

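The gripper straddles the shaker (about 228,215) and is clear of the bottle (285,225) and tin. I close now, then lift straight up.

Request:
move_arm(
  rows=[0, 0, 0, 0, 0, 0, 0.05, 0, 0, 0, 0, 0, 0, 0.03, 0, 0, 0, 0, 0, 0, 0.03, 0, 0, 0, 0, 0, 0, 0.03, 0, 0, 0, 0, 0, 0, 0.03, 0, 0, 0, 0, 0, 0, 0.03, 0, 0, 0, 0, 0, 0, 0.03, 0, 0, 0, 0, 0, 0, 0.03, 0, 0, 0, 0, 0, 0, 0.03, 0, 0, 0, 0, 0, 0, 0.03],
)

```text
time: 3.63
position: [0.5274, -0.0362, 0.0728]
eef_rot: [-0.134, 1.566, 0.134]
force: [-0.4, -2.3, 3.2]
grip_width: 0.632
```

Request:
move_arm(
  rows=[0, 0, 0, -0.005, 0, 0, 0.03, 0, 0, 0, -0.015, 0, 0, 0.03, 0, 0, 0, -0.03, 0, 0, 0.03, 0, 0, 0, -0.05, 0, 0, 0.03, 0, 0, 0, -0.075, 0, 0, 0.03, 0, 0, 0, -0.1, 0, 0, 0.03, 0, 0, 0, -0.12, 0, 0, 0.03, 0, 0, 0, -0.135, 0, 0, 0.03, 0, 0, 0, -0.145, 0, 0, 0.03, 0, 0, 0, -0.15, 0, 0, 0.03],
)

```text
time: 4.47
position: [0.5275, -0.0359, 0.2245]
eef_rot: [-0.134, 1.563, 0.134]
force: [0.1, -0.7, -1.8]
grip_width: 0.633
```

```bash
python3 -c "
from h import *
rel((*tray(-.085),.222));cv2.imwrite('pics/s2.png',grab_frame('side')['image'])"
```

```text
t 4.47 p [ 0.5275 -0.0359  0.2245] F [ 0.1 -0.7 -1.8] g 58.9
rv [0.002 0.003 0.   ]
(np.float64(0.43929716806235325), np.float64(0.2775200547649881), 0.222) -> [ 0.0024  0.3239 -0.0336]
```

View pics/s2.png

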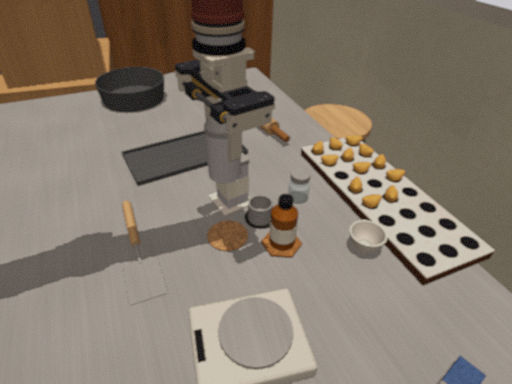

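Request:
move_arm(
  rows=[0, 0, 0, 0, 0.01, -0.001, 0.03, 0, 0, 0, 0, 0.035, -0.004, 0.03, 0, 0, 0, 0, 0.07, -0.007, 0.03, 0, 0, 0, 0, 0.11, -0.011, 0.03, 0, 0, 0, 0, 0.15, -0.015, 0.03, 0, 0, 0, 0, 0.19, -0.02, 0.03, 0, 0, 0, 0, 0.23, -0.024, 0.03, 0, 0, 0, 0, 0.265, -0.028, 0.03, 0, 0, 0, 0, 0.295, -0.031, 0.03, 0, 0, 0, 0, 0.315, -0.033, 0.03],
)

```text
time: 5.35
position: [0.4381, 0.2733, 0.2231]
eef_rot: [-0.138, 1.567, 0.14]
force: [0.2, 0.9, -1.9]
grip_width: 0.628
```

```bash
python3 -c "
from h import *
rel((*tray(-.085),.072))"
```

```text
t 5.35 p [0.4381 0.2733 0.2231] F [ 0.2  0.9 -1.9] g 58.4
rv [ 0.008 -0.    -0.001]
(np.float64(0.43929716806235325), np.float64(0.2775200547649881), 0.072) -> [0.1511 0.0038 0.0019]
```

Request:
move_arm(
  rows=[0.008, 0, 0, 0.01, 0.004, 0.002, 0.03, 0.008, 0, 0, 0.03, 0.004, 0.002, 0.03, 0.008, 0, 0, 0.055, 0.004, 0.002, 0.03, 0.008, 0, 0, 0.08, 0.004, 0.002, 0.03, 0.008, 0, 0, 0.105, 0.004, 0.002, 0.03, 0.008, 0, 0, 0.125, 0.004, 0.002, 0.03, 0.008, 0, 0, 0.138, 0.004, 0.002, 0.03, 0.008, 0, 0, 0.145, 0.004, 0.002, 0.03, 0.008, 0, 0, 0.149, 0.004, 0.002, 0.03, 0.008, 0, 0, 0.151, 0.004, 0.002, 0.03],
)

```text
time: 6.18
position: [0.4388, 0.2764, 0.0717]
eef_rot: [-0.133, 1.569, 0.131]
force: [-2.6, -4.2, 12.1]
grip_width: 0.633
```

```bash
python3 -c "
from h import *
rel((*tray(-.085),.072))"
```

```text
t 6.18 p [0.4388 0.2764 0.0717] F [-2.6 -4.2 12.1] g 58.8
rv [-0.001 -0.003  0.001]
(np.float64(0.43929716806235325), np.float64(0.2775200547649881), 0.072) -> [-0.0003  0.001   0.0007]
```

Contact is made, with 12 N upward. Release to 85 mm and lift.

Request:
move_arm(
  rows=[0, 0, 0, -0.001, 0, 0, 0.085, 0, 0, 0, -0.001, 0, 0, 0.085, 0, 0, 0, -0.001, 0, 0, 0.085, 0, 0, 0, -0.001, 0, 0, 0.085, 0, 0, 0, -0.02, 0, 0, 0.085, 0, 0, 0, -0.05, 0, 0, 0.085, 0, 0, 0, -0.09, 0, 0, 0.085, 0, 0, 0, -0.12, 0, 0, 0.085, 0, 0, 0, -0.14, 0, 0, 0.085, 0, 0, 0, -0.15, 0, 0, 0.085],
)

```text
time: 7.02
position: [0.4406, 0.2776, 0.2256]
eef_rot: [-0.13, 1.563, 0.134]
force: [-0.9, 0.6, 0.2]
grip_width: 0.917
```

```bash
python3 -c "
from h import *
rel((.5746,.0634,.222));cv2.imwrite('pics/s3.png',grab_frame('side')['image'])"
```

```text
t 7.02 p [0.4406 0.2776 0.2256] F [-0.9  0.6  0.2] g 85.2
rv [-0.001  0.004 -0.002]
(0.5746, 0.0634, 0.222) -> [ 0.0034 -0.2336  0.0963]
```

View pics/s3.png

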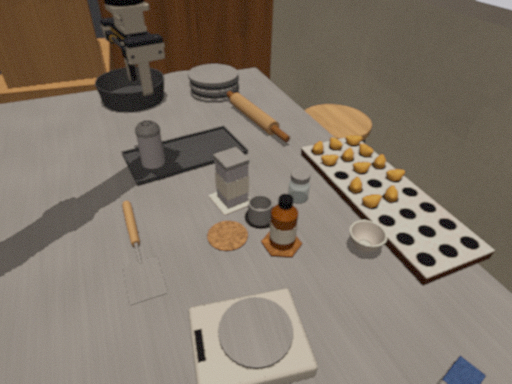

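Request:
move_arm(
  rows=[0, 0.004, -0.002, 0, -0.02, 0.008, 0.09, 0, 0.004, -0.002, 0, -0.05, 0.02, 0.09, 0, 0.004, -0.002, 0, -0.085, 0.035, 0.09, 0, 0.004, -0.002, 0, -0.12, 0.05, 0.09, 0, 0.004, -0.002, 0, -0.155, 0.064, 0.09, 0, 0.004, -0.002, 0, -0.185, 0.076, 0.09, 0, 0.004, -0.002, 0, -0.21, 0.086, 0.09, 0, 0.004, -0.002, 0, -0.225, 0.093, 0.09, 0, 0.004, -0.002, 0, -0.233, 0.096, 0.09, 0, 0.004, -0.002, 0, -0.234, 0.096, 0.09],
)

```text
time: 7.9
position: [0.5752, 0.0611, 0.2253]
eef_rot: [-0.129, 1.566, 0.129]
force: [-0.9, -0.6, 0.4]
grip_width: 0.968
```

```bash
python3 -c "
from h import *
rel((.5746,.0634,.072))"
```

```text
t 7.9 p [0.5752 0.0611 0.2253] F [-0.9 -0.6  0.4] g 90.0
rv [-0.005  0.001 -0.   ]
(0.5746, 0.0634, 0.072) -> [ 0.1533  0.0023 -0.0003]
```

Request:
move_arm(
  rows=[-0.005, 0.001, 0, 0.015, 0.002, 0, 0.09, -0.005, 0.001, 0, 0.045, 0.002, 0, 0.09, -0.005, 0.001, 0, 0.08, 0.002, 0, 0.09, -0.005, 0.001, 0, 0.115, 0.002, 0, 0.09, -0.005, 0.001, 0, 0.14, 0.002, 0, 0.09, -0.005, 0.001, 0, 0.15, 0.002, 0, 0.09, -0.005, 0.001, 0, 0.153, 0.002, 0, 0.09, -0.005, 0.001, 0, 0.153, 0.002, 0, 0.09, -0.005, 0.001, 0, 0.153, 0.002, 0, 0.05, -0.005, 0.001, 0, 0.153, 0.002, 0, 0.03],
)

```text
time: 8.73
position: [0.5762, 0.0636, 0.0742]
eef_rot: [-0.133, 1.563, 0.134]
force: [-0.2, -0.3, 0.3]
grip_width: 0.869
```

Request:
move_arm(
  rows=[0, 0, 0, 0, 0, 0, 0.03, 0, 0, 0, 0, 0, 0, 0.03, 0, 0, 0, 0, 0, 0, 0.03, 0, 0, 0, 0, 0, 0, 0.03, 0, 0, 0, 0, 0, 0, 0.03, 0, 0, 0, 0, 0, 0, 0.03],
)

```text
time: 9.23
position: [0.5767, 0.0635, 0.0748]
eef_rot: [-0.133, 1.562, 0.133]
force: [-0.9, -0.2, 4.1]
grip_width: 0.601
```

```bash
python3 -c "
from h import *
rel((.5746,.0634,.072))"
```

```text
t 9.23 p [0.5767 0.0635 0.0748] F [-0.9 -0.2  4.1] g 55.9
rv [0.    0.004 0.   ]
(0.5746, 0.0634, 0.072) -> [ 0.0028  0.0003 -0.0021]
```

Request:
move_arm(
  rows=[0, 0, 0, -0.005, 0, 0, 0.03, 0, 0, 0, -0.015, 0, 0, 0.03, 0, 0, 0, -0.03, 0, 0, 0.03, 0, 0, 0, -0.05, 0, 0, 0.03, 0, 0, 0, -0.075, 0, 0, 0.03, 0, 0, 0, -0.1, 0, 0, 0.03, 0, 0, 0, -0.12, 0, 0, 0.03, 0, 0, 0, -0.135, 0, 0, 0.03, 0, 0, 0, -0.145, 0, 0, 0.03, 0, 0, 0, -0.15, 0, 0, 0.03],
)

```text
time: 10.07
position: [0.5763, 0.0635, 0.2264]
eef_rot: [-0.133, 1.56, 0.133]
force: [0.3, 0.6, -1.7]
grip_width: 0.601
```

```bash
python3 -c "
from h import *
rel((*tray(0),.224))"
```

```text
t 10.07 p [0.5763 0.0635 0.2264] F [ 0.3  0.6 -1.7] g 55.9
rv [0.    0.006 0.   ]
(np.float64(0.5238), np.float64(0.2867), 0.224) -> [ 0.0023  0.2288 -0.0141]
```

Request:
move_arm(
  rows=[0, 0.005, 0, 0, 0.01, -0.001, 0.03, 0, 0.005, 0, 0, 0.03, -0.002, 0.03, 0, 0.005, 0, 0, 0.06, -0.004, 0.03, 0, 0.005, 0, 0, 0.09, -0.006, 0.03, 0, 0.005, 0, 0, 0.12, -0.008, 0.03, 0, 0.005, 0, 0, 0.15, -0.01, 0.03, 0, 0.005, 0, 0, 0.18, -0.012, 0.03, 0, 0.005, 0, 0, 0.205, -0.013, 0.03, 0, 0.005, 0, 0, 0.22, -0.014, 0.03, 0, 0.005, 0, 0, 0.228, -0.014, 0.03],
)

```text
time: 10.9
position: [0.5217, 0.2892, 0.2251]
eef_rot: [-0.137, 1.568, 0.138]
force: [0.1, -0.3, -0.9]
grip_width: 0.598
```

```bash
python3 -c "
from h import *
rel((*tray(0),.074))"
```

```text
t 10.9 p [0.5217 0.2892 0.2251] F [ 0.1 -0.3 -0.9] g 55.7
rv [ 0.005 -0.002 -0.001]
(np.float64(0.5238), np.float64(0.2867), 0.074) -> [ 0.1511 -0.003   0.0019]
```

Request:
move_arm(
  rows=[0.005, -0.002, 0, 0.01, -0.002, 0.002, 0.03, 0.005, -0.002, 0, 0.03, -0.002, 0.002, 0.03, 0.005, -0.002, 0, 0.055, -0.002, 0.002, 0.03, 0.005, -0.002, 0, 0.08, -0.002, 0.002, 0.03, 0.005, -0.002, 0, 0.105, -0.002, 0.002, 0.03, 0.005, -0.002, 0, 0.125, -0.002, 0.002, 0.03, 0.005, -0.002, 0, 0.138, -0.002, 0.002, 0.03, 0.005, -0.002, 0, 0.145, -0.002, 0.002, 0.03, 0.005, -0.002, 0, 0.149, -0.002, 0.002, 0.03, 0.005, -0.002, 0, 0.151, -0.002, 0.002, 0.03],
)

```text
time: 11.73
position: [0.5244, 0.2855, 0.074]
eef_rot: [-0.133, 1.567, 0.13]
force: [-1.5, -3.3, 6.8]
grip_width: 0.597
```

```bash
python3 -c "
from h import *
rel((*tray(0),.074))"
```

```text
t 11.73 p [0.5244 0.2855 0.074 ] F [-1.5 -3.3  6.8] g 55.5
rv [-0.002 -0.     0.002]
(np.float64(0.5238), np.float64(0.2867), 0.074) -> [-0.      0.0013 -0.0004]
```

Request:
move_arm(
  rows=[0, 0, 0, 0, 0, 0, 0.085, 0, 0, 0, 0, 0, 0, 0.085, 0, 0, 0, 0, 0, 0, 0.085, 0, 0, 0, 0, 0, 0, 0.085, 0, 0, 0, -0.02, 0, 0, 0.085, 0, 0, 0, -0.05, 0, 0, 0.085, 0, 0, 0, -0.09, 0, 0, 0.085, 0, 0, 0, -0.12, 0, 0, 0.085, 0, 0, 0, -0.14, 0, 0, 0.085, 0, 0, 0, -0.15, 0, 0, 0.085],
)

```text
time: 12.57
position: [0.5258, 0.287, 0.2282]
eef_rot: [-0.13, 1.56, 0.133]
force: [0.0, -0.3, -0.0]
grip_width: 0.911
```

```bash
python3 -c "
from h import *
rel((.6205,-.097,.224))"
```

```text
t 12.57 p [0.5258 0.287  0.2282] F [ 0.  -0.3 -0. ] g 84.7
rv [-0.001  0.007 -0.001]
(0.6205, -0.097, 0.224) -> [ 0.0038 -0.3944  0.0292]
```

Request:
move_arm(
  rows=[0, 0.006, 0, 0.003, -0.02, 0.001, 0.09, 0, 0.006, 0, 0.003, -0.06, 0.004, 0.09, 0, 0.006, 0, 0.003, -0.1, 0.007, 0.09, 0, 0.006, 0, 0.003, -0.14, 0.01, 0.09, 0, 0.006, 0, 0.003, -0.18, 0.013, 0.09, 0, 0.006, 0, 0.003, -0.22, 0.016, 0.09, 0, 0.006, 0, 0.003, -0.26, 0.019, 0.09, 0, 0.006, 0, 0.003, -0.3, 0.022, 0.09, 0, 0.006, 0, 0.003, -0.335, 0.025, 0.09, 0, 0.006, 0, 0.003, -0.365, 0.027, 0.09],
)

```text
time: 13.4
position: [0.6133, -0.0718, 0.224]
eef_rot: [-0.13, 1.568, 0.13]
force: [0.7, 0.5, 0.5]
grip_width: 0.967
```

```bash
python3 -c "
from h import *
rel((.6205,-.097,.072))"
```

```text
t 13.4 p [ 0.6133 -0.0718  0.224 ] F [0.7 0.5 0.5] g 89.9
rv [-0.004 -0.001 -0.   ]
(0.6205, -0.097, 0.072) -> [ 0.152  -0.0261  0.0031]
```

Request:
move_arm(
  rows=[-0.004, -0.001, 0, 0, -0.018, 0.002, 0.09, -0.004, -0.001, 0, 0.01, -0.026, 0.003, 0.09, -0.004, -0.001, 0, 0.035, -0.026, 0.003, 0.09, -0.004, -0.001, 0, 0.065, -0.026, 0.003, 0.09, -0.004, -0.001, 0, 0.1, -0.026, 0.003, 0.09, -0.004, -0.001, 0, 0.13, -0.026, 0.003, 0.09, -0.004, -0.001, 0, 0.145, -0.026, 0.003, 0.09, -0.004, -0.001, 0, 0.152, -0.026, 0.003, 0.09, -0.004, -0.001, 0, 0.152, -0.026, 0.003, 0.09, -0.004, -0.001, 0, 0.152, -0.026, 0.003, 0.06],
)

```text
time: 14.23
position: [0.6206, -0.096, 0.0721]
eef_rot: [-0.133, 1.566, 0.135]
force: [0.1, 0.0, 0.1]
grip_width: 0.931
```

Request:
move_arm(
  rows=[0, 0, 0, 0, 0, 0, 0.03, 0, 0, 0, 0, 0, 0, 0.03, 0, 0, 0, 0, 0, 0, 0.03, 0, 0, 0, 0, 0, 0, 0.03, 0, 0, 0, 0, 0, 0, 0.03, 0, 0, 0, 0, 0, 0, 0.03, 0, 0, 0, 0, 0, 0, 0.03, 0, 0, 0, 0, 0, 0, 0.03],
)

```text
time: 14.9
position: [0.6213, -0.0969, 0.0728]
eef_rot: [-0.134, 1.565, 0.133]
force: [1.1, -2.1, 3.8]
grip_width: 0.553
```

Request:
move_arm(
  rows=[0, 0, 0, -0.005, 0, 0, 0.03, 0, 0, 0, -0.015, 0, 0, 0.03, 0, 0, 0, -0.03, 0, 0, 0.03, 0, 0, 0, -0.05, 0, 0, 0.03, 0, 0, 0, -0.075, 0, 0, 0.03, 0, 0, 0, -0.1, 0, 0, 0.03, 0, 0, 0, -0.12, 0, 0, 0.03, 0, 0, 0, -0.135, 0, 0, 0.03, 0, 0, 0, -0.145, 0, 0, 0.03, 0, 0, 0, -0.15, 0, 0, 0.03],
)

```text
time: 15.73
position: [0.6211, -0.0963, 0.2243]
eef_rot: [-0.134, 1.563, 0.134]
force: [-0.2, 0.1, -2.0]
grip_width: 0.555
```

```bash
python3 -c "
from h import *
rel((*tray(0.085),.224));cv2.imwrite('pics/s4.png',grab_frame('side')['image'])"
```

```text
t 15.73 p [ 0.6211 -0.0963  0.2243] F [-0.2  0.1 -2. ] g 51.6
rv [0.001 0.004 0.   ]
(np.float64(0.6083028319376469), np.float64(0.29587994523501193), 0.224) -> [0.0004 0.3887 0.0539]
```

View pics/s4.png

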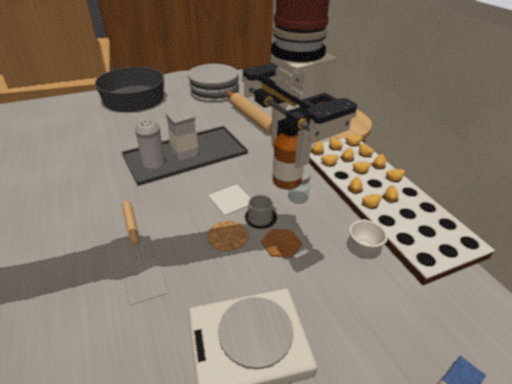

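Request:
move_arm(
  rows=[0, 0.004, 0, 0, 0.01, 0.001, 0.03, 0, 0.004, 0, 0, 0.04, 0.006, 0.03, 0, 0.004, 0, 0, 0.075, 0.01, 0.03, 0, 0.004, 0, 0, 0.115, 0.016, 0.03, 0, 0.004, 0, 0, 0.155, 0.021, 0.03, 0, 0.004, 0, 0, 0.195, 0.027, 0.03, 0, 0.004, 0, 0, 0.235, 0.033, 0.03, 0, 0.004, 0, 0, 0.275, 0.038, 0.03, 0, 0.004, 0, 0, 0.31, 0.043, 0.03, 0, 0.004, 0, 0, 0.34, 0.047, 0.03],
)

```text
time: 16.62
position: [0.6074, 0.2514, 0.2225]
eef_rot: [-0.136, 1.571, 0.138]
force: [1.2, 0.4, -1.6]
grip_width: 0.553
```

```bash
python3 -c "
from h import *
rel((*tray(0.085),.224),(*tray(0.085),.072))"
```

```text
t 16.62 p [0.6074 0.2514 0.2225] F [ 1.2  0.4 -1.6] g 51.4
rv [ 0.005 -0.004 -0.001]
(np.float64(0.6083028319376469), np.float64(0.29587994523501193), 0.224) -> [-0.0015  0.0436  0.0086]
(np.float64(0.6083028319376469), np.float64(0.29587994523501193), 0.072) -> [0.1505 0.0434 0.0092]
```

Request:
move_arm(
  rows=[0.005, -0.004, 0, 0, 0.02, 0.004, 0.03, 0.005, -0.004, 0, 0, 0.035, 0.007, 0.03, 0.005, -0.004, 0, 0, 0.043, 0.009, 0.03, 0.005, -0.004, 0, 0.01, 0.043, 0.009, 0.03, 0.005, -0.004, 0, 0.03, 0.043, 0.009, 0.03, 0.005, -0.004, 0, 0.055, 0.043, 0.009, 0.03, 0.005, -0.004, 0, 0.08, 0.043, 0.009, 0.03, 0.005, -0.004, 0, 0.1, 0.043, 0.009, 0.03, 0.005, -0.004, 0, 0.115, 0.043, 0.009, 0.03, 0.005, -0.004, 0, 0.125, 0.043, 0.009, 0.03],
)

```text
time: 17.45
position: [0.6079, 0.2911, 0.0945]
eef_rot: [-0.133, 1.571, 0.128]
force: [-0.1, -0.8, -1.8]
grip_width: 0.552
```

```bash
python3 -c "
from h import *
rel((*tray(0.085),.072))"
```

```text
t 17.45 p [0.6079 0.2911 0.0945] F [-0.1 -0.8 -1.8] g 51.4
rv [-0.004 -0.004  0.003]
(np.float64(0.6083028319376469), np.float64(0.29587994523501193), 0.072) -> [0.0224 0.0047 0.0013]
```

Request:
move_arm(
  rows=[-0.004, -0.004, 0.003, 0.006, 0.004, 0.001, 0.03, -0.004, -0.004, 0.003, 0.013, 0.004, 0.001, 0.03, -0.004, -0.004, 0.003, 0.018, 0.004, 0.001, 0.03, -0.004, -0.004, 0.003, 0.021, 0.004, 0.001, 0.03, -0.004, -0.004, 0.003, 0.0225, 0.004, 0.001, 0.03, -0.004, -0.004, 0.003, 0.0225, 0.004, 0.001, 0.03],
)

```text
time: 17.95
position: [0.6084, 0.2953, 0.0723]
eef_rot: [-0.133, 1.566, 0.134]
force: [0.5, 0.8, -2.4]
grip_width: 0.557
```

```bash
python3 -c "
from h import *
rel((*tray(0.085),.072))"
```

```text
t 17.95 p [0.6084 0.2953 0.0723] F [ 0.5  0.8 -2.4] g 51.8
rv [ 0.  0. -0.]
(np.float64(0.6083028319376469), np.float64(0.29587994523501193), 0.072) -> [0.0003 0.0006 0.    ]
```

Request:
move_arm(
  rows=[0, 0, 0, 0.001, 0, 0, 0.03, 0, 0, 0, 0.0015, 0, 0, 0.03, 0, 0, 0, 0.0015, 0, 0, 0.03],
)

```text
time: 18.2
position: [0.6089, 0.2956, 0.0719]
eef_rot: [-0.132, 1.565, 0.134]
force: [-0.4, -0.0, 0.3]
grip_width: 0.551
```

Touching now; release and lift.

Request:
move_arm(
  rows=[0, 0, 0, 0, 0, 0, 0.085, 0, 0, 0, 0, 0, 0, 0.085, 0, 0, 0, 0, 0, 0, 0.085, 0, 0, 0, 0, 0, 0, 0.085, 0, 0, 0, -0.02, 0, 0, 0.085, 0, 0, 0, -0.05, 0, 0, 0.085, 0, 0, 0, -0.09, 0, 0, 0.085, 0, 0, 0, -0.12, 0, 0, 0.085, 0, 0, 0, -0.14, 0, 0, 0.085, 0, 0, 0, -0.15, 0, 0, 0.085],
)

```text
time: 19.03
position: [0.6101, 0.2962, 0.226]
eef_rot: [-0.13, 1.558, 0.136]
force: [0.4, -0.1, -0.1]
grip_width: 0.917
```

```bash
python3 - <<'E'
from h import *
rel((.609,-.0155,.224))
f=grab_frame("top"); P=cloud(f); z=P[...,2]; im=f["image"]; cv2.imwrite("pics/t5.png",im)
hsv=cv2.cvtColor(im,cv2.COLOR_BGR2HSV)
def rep(n,m):
    q=P[m][:,:2].astype(np.float32)
    if len(q)>5: print(n,len(q),np.round(cv2.minEnclosingCircle(q)[0],4),round(cv2.minEnclosingCircle(q)[1],4),"rect",[np.round(a,4) for a in cv2.minAreaRect(q)],"z",np.median(P[m][:,2]).round(3))
def near(x,y,r): return np.hypot(P[...,0]-x,P[...,1]-y)<r
lo=(z>.001)&(z<.011)
rep("shome",lo&near(.527,-.038,.055)&(hsv[...,1]>90)); rep("bhome",lo&near(.62,-.098,.05)&(hsv[...,1]>90)); rep("thome",lo&near(.573,.065,.06)&(im.min(-1)>150))
rep("cup",(z>.035)&(z<.05)&near(.609,-.015,.04)); rep("jar",(z>.06)&near(.718,.016,.04))
for s,n in((-.085,"shaker"),(0,"tin"),(.085,"bottle")): rep(n,(z>.09)&(z<.13)&near(*tray(s),.045))
E
```

```text
t 19.03 p [0.6101 0.2962 0.226 ] F [ 0.4 -0.1 -0.1] g 85.3
rv [ 0.     0.008 -0.003]
(0.609, -0.0155, 0.224) -> [ 0.0007 -0.307  -0.0538]
shome 891 [ 0.5269 -0.0379] 0.0418 rect [array([ 0.5268, -0.0382]), array([0.0809, 0.0814]), np.float64(27.4734)] z 0.005
bhome 705 [ 0.6199 -0.098 ] 0.0408 rect [array([ 0.6199, -0.0982]), array([0.0712, 0.0802]), np.float64(64.6468)] z 0.005
thome 947 [0.5748 0.0654] 0.0533 rect [array([0.5735, 0.0663]), array([0.0786, 0.0763]), np.float64(9.6141)] z 0.005
cup 103 [ 0.6086 -0.0149] 0.0257 rect [array([ 0.6082, -0.0153]), array([0.0498, 0.0501]), np.float64(49.3415)] z 0.046
jar 268 [0.7187 0.0158] 0.0221 rect [array([0.7184, 0.015 ]), array([0.0419, 0.0401]), np.float64(1.3923)] z 0.07
shaker 534 [0.4377 0.2746] 0.0299 rect [array([0.4399, 0.2697]), array([0.0591, 0.0467]), np.float64(22.562)] z 0.115
tin 748 [0.5212 0.2846] 0.0384 rect [array([0.5217, 0.2842]), array([0.0566, 0.0563]), np.float64(10.3981)] z 0.12
bottle 242 [0.6082 0.2964] 0.0225 rect [array([0.6041, 0.2953]), array([0.0326, 0.0417]), np.float64(14.43)] z 0.109
```

View pics/t5.png

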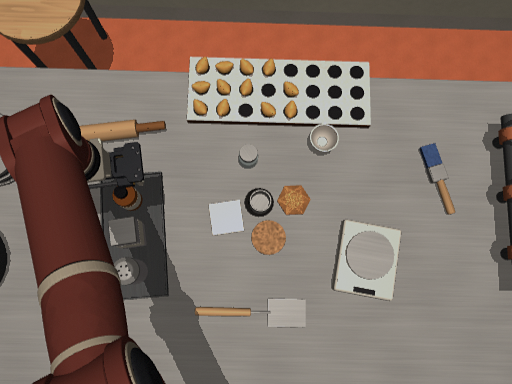

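Request:
move_arm(
  rows=[0, 0.008, -0.003, 0, -0.02, -0.003, 0.09, 0, 0.008, -0.003, 0, -0.055, -0.01, 0.09, 0, 0.008, -0.003, 0, -0.095, -0.017, 0.09, 0, 0.008, -0.003, 0, -0.135, -0.024, 0.09, 0, 0.008, -0.003, 0, -0.175, -0.031, 0.09, 0, 0.008, -0.003, 0, -0.215, -0.038, 0.09, 0, 0.008, -0.003, 0, -0.25, -0.044, 0.09, 0, 0.008, -0.003, 0, -0.28, -0.049, 0.09, 0, 0.008, -0.003, 0, -0.3, -0.053, 0.09, 0, 0.008, -0.003, 0, -0.307, -0.054, 0.09],
)

```text
time: 19.92
position: [0.6076, -0.0213, 0.223]
eef_rot: [-0.13, 1.57, 0.125]
force: [-0.0, -0.2, 0.5]
grip_width: 0.966
```

```bash
python3 -c "
from h import *
rel((.6085,-.015,.034))"
```

```text
t 19.92 p [ 0.6076 -0.0213  0.223 ] F [-0.  -0.2  0.5] g 89.9
rv [-0.007 -0.003  0.003]
(0.6085, -0.015, 0.034) -> [0.189  0.0066 0.0025]
```

Request:
move_arm(
  rows=[-0.007, -0.003, 0.003, 0, 0.006, 0.002, 0.09, -0.007, -0.003, 0.003, 0.02, 0.006, 0.002, 0.09, -0.007, -0.003, 0.003, 0.05, 0.006, 0.002, 0.09, -0.007, -0.003, 0.003, 0.085, 0.006, 0.002, 0.09, -0.007, -0.003, 0.003, 0.12, 0.006, 0.002, 0.09, -0.007, -0.003, 0.003, 0.15, 0.006, 0.002, 0.09, -0.007, -0.003, 0.003, 0.172, 0.006, 0.002, 0.09, -0.007, -0.003, 0.003, 0.184, 0.006, 0.002, 0.09, -0.007, -0.003, 0.003, 0.189, 0.006, 0.002, 0.09, -0.007, -0.003, 0.003, 0.189, 0.006, 0.002, 0.09],
)

```text
time: 20.75
position: [0.6077, -0.0139, 0.033]
eef_rot: [-0.133, 1.568, 0.136]
force: [1.5, 1.3, -0.3]
grip_width: 0.969
```

```bash
python3 -c "
from h import *
rel((.6085,-.015,.034))
cv2.imwrite('pics/s6.png',cv2.resize(grab_frame('side')['image'][100:290,150:400],None,fx=3,fy=3))"
```

```text
t 20.75 p [ 0.6077 -0.0139  0.033 ] F [ 1.5  1.3 -0.3] g 90.1
rv [ 0.002 -0.002 -0.002]
(0.6085, -0.015, 0.034) -> [-0.001  -0.0013  0.0006]
```

View pics/s6.png

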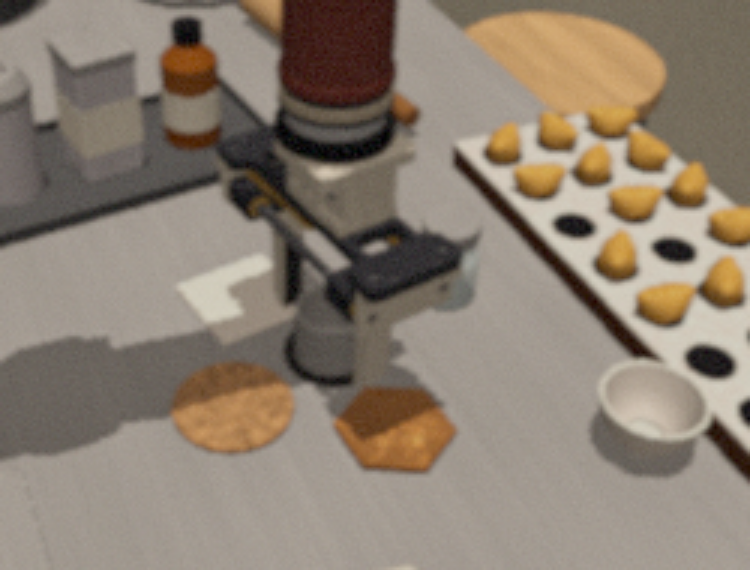

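Fingers straddle the cup; the jar is free. Close and lift.

Request:
move_arm(
  rows=[0, 0, 0, 0, -0.001, 0, 0.06, 0, 0, 0, 0, -0.001, 0, 0.05, 0, 0, 0, 0, -0.001, 0, 0.04, 0, 0, 0, 0, -0.001, 0, 0.03, 0, 0, 0, 0, -0.001, 0, 0.03, 0, 0, 0, 0, -0.001, 0, 0.03, 0, 0, 0, 0, -0.001, 0, 0.03, 0, 0, 0, 0, -0.001, 0, 0.03, 0, 0, 0, 0, -0.001, 0, 0.03, 0, 0, 0, 0, -0.001, 0, 0.03],
)

```text
time: 21.63
position: [0.609, -0.0156, 0.0346]
eef_rot: [-0.133, 1.566, 0.135]
force: [-1.3, 0.3, 4.2]
grip_width: 0.558
```

```bash
python3 -c "
from h import *
rel((.6085,-.015,.034))"
```

```text
t 21.63 p [ 0.609  -0.0156  0.0346] F [-1.3  0.3  4.2] g 51.9
rv [ 0.001  0.001 -0.001]
(0.6085, -0.015, 0.034) -> [ 0.0006  0.0007 -0.0003]
```

Request:
move_arm(
  rows=[0, 0, 0, -0.005, 0, 0, 0.03, 0, 0, 0, -0.015, 0, 0, 0.03, 0, 0, 0, -0.03, 0, 0, 0.03, 0, 0, 0, -0.05, 0, 0, 0.03, 0, 0, 0, -0.075, 0, 0, 0.03, 0, 0, 0, -0.1, 0, 0, 0.03, 0, 0, 0, -0.12, 0, 0, 0.03, 0, 0, 0, -0.135, 0, 0, 0.03, 0, 0, 0, -0.145, 0, 0, 0.03, 0, 0, 0, -0.15, 0, 0, 0.03],
)

```text
time: 22.47
position: [0.6094, -0.0155, 0.1866]
eef_rot: [-0.134, 1.563, 0.135]
force: [0.7, 0.2, -1.0]
grip_width: 0.563
```

```bash
python3 -c "
from h import *
rel((.4876,-.2726,.184))"
```

```text
t 22.47 p [ 0.6094 -0.0155  0.1866] F [ 0.7  0.2 -1. ] g 52.4
rv [ 0.001  0.004 -0.   ]
(0.4876, -0.2726, 0.184) -> [ 0.0019 -0.2326 -0.1637]
```

Request:
move_arm(
  rows=[0, 0.004, 0, 0, -0.008, -0.006, 0.03, 0, 0.004, 0, 0, -0.027, -0.019, 0.03, 0, 0.004, 0, 0, -0.055, -0.039, 0.03, 0, 0.004, 0, 0, -0.085, -0.06, 0.03, 0, 0.004, 0, 0, -0.115, -0.081, 0.03, 0, 0.004, 0, 0, -0.145, -0.102, 0.03, 0, 0.004, 0, 0, -0.175, -0.123, 0.03, 0, 0.004, 0, 0, -0.2, -0.141, 0.03, 0, 0.004, 0, 0, -0.22, -0.155, 0.03, 0, 0.004, 0, 0, -0.23, -0.162, 0.03],
)

```text
time: 23.3
position: [0.4849, -0.2744, 0.1847]
eef_rot: [-0.129, 1.572, 0.128]
force: [0.6, 0.5, -1.2]
grip_width: 0.564
```

```bash
python3 -c "
from h import *
rel((.4876,-.2726,.0756))
print(sense()['qpos'].round(2))"
```

```text
t 23.3 p [ 0.4849 -0.2744  0.1847] F [ 0.6  0.5 -1.2] g 52.5
rv [-0.005 -0.005  0.   ]
(0.4876, -0.2726, 0.0756) -> [0.1091 0.0014 0.0035]
[ 0.49  0.53 -0.03  1.76  0.02  0.85  2.19]
```

Request:
move_arm(
  rows=[-0.005, -0.005, 0, 0, 0.001, 0.003, 0.03, -0.005, -0.005, 0, 0.01, 0.001, 0.003, 0.03, -0.005, -0.005, 0, 0.03, 0.001, 0.003, 0.03, -0.005, -0.005, 0, 0.055, 0.001, 0.003, 0.03, -0.005, -0.005, 0, 0.075, 0.001, 0.003, 0.03, -0.005, -0.005, 0, 0.09, 0.001, 0.003, 0.03, -0.005, -0.005, 0, 0.1, 0.001, 0.003, 0.03, -0.005, -0.005, 0, 0.105, 0.001, 0.003, 0.03, -0.005, -0.005, 0, 0.107, 0.001, 0.003, 0.03, -0.005, -0.005, 0, 0.108, 0.001, 0.003, 0.03],
)

```text
time: 24.13
position: [0.4879, -0.2723, 0.0767]
eef_rot: [-0.134, 1.566, 0.134]
force: [-0.2, -0.2, -0.3]
grip_width: 0.564
```

```bash
python3 -c "
from h import *
rel((.4876,-.2726,.0756))"
```

```text
t 24.13 p [ 0.4879 -0.2723  0.0767] F [-0.2 -0.2 -0.3] g 52.5
rv [0.001 0.001 0.   ]
(0.4876, -0.2726, 0.0756) -> [ 0.0011 -0.0002 -0.0004]
```

Request:
move_arm(
  rows=[0, 0, 0, 0.001, 0, 0, 0.03, 0, 0, 0, 0.002, 0, 0, 0.03, 0, 0, 0, 0.0025, 0, 0, 0.03],
)

```text
time: 24.38
position: [0.4889, -0.2723, 0.0756]
eef_rot: [-0.135, 1.564, 0.133]
force: [-0.3, 1.3, 7.9]
grip_width: 0.559
```

Contact (8 N). Release gently and rise.

Request:
move_arm(
  rows=[0, 0, 0, 0, 0, 0, 0.085, 0, 0, 0, 0, 0, 0, 0.085, 0, 0, 0, 0, 0, 0, 0.085, 0, 0, 0, 0, 0, 0, 0.085, 0, 0, 0, -0.02, 0, 0, 0.085, 0, 0, 0, -0.05, 0, 0, 0.085, 0, 0, 0, -0.085, 0, 0, 0.085, 0, 0, 0, -0.12, 0, 0, 0.085, 0, 0, 0, -0.14, 0, 0, 0.085, 0, 0, 0, -0.15, 0, 0, 0.085],
)

```text
time: 25.22
position: [0.4897, -0.2731, 0.229]
eef_rot: [-0.137, 1.558, 0.13]
force: [0.5, 0.2, 0.6]
grip_width: 0.915
```

```bash
python3 - <<'E'
from h import *
f=grab_frame("top"); P=cloud(f); z=P[...,2]; cv2.imwrite("pics/t7.png",f["image"])
def rep(n,m):
    q=P[m][:,:2].astype(np.float32)
    if len(q)>5: print(n,len(q),np.round(cv2.minEnclosingCircle(q)[0],4),round(cv2.minEnclosingCircle(q)[1],4),"rect",[np.round(a,4) for a in cv2.minAreaRect(q)],"z",np.median(P[m][:,2]).round(3))
def near(x,y,r): return np.hypot(P[...,0]-x,P[...,1]-y)<r
rep("cup",(z>.08)&(z<.095)&near(.4876,-.2726,.05)); rep("jar",(z>.06)&near(.718,.016,.04))
for s,n,h in((-.085,"shaker",.09),(0,"tin",.108),(.085,"bottle",.108)): rep(n,(z>h)&(z<.13)&near(*tray(s),.045))
rel((.609,.296,.224))
E
```

```text
jar 265 [0.7187 0.0163] 0.022 rect [array([0.7186, 0.015 ]), array([0.0427, 0.04  ]), np.float64(1.5112)] z 0.07
shaker 625 [0.4373 0.2753] 0.0302 rect [array([0.4379, 0.2744]), array([0.0579, 0.0571]), np.float64(0.9681)] z 0.114
tin 699 [0.5219 0.2841] 0.0382 rect [array([0.5216, 0.2845]), array([0.0563, 0.057 ]), np.float64(10.1216)] z 0.12
bottle 139 [0.6076 0.296 ] 0.0143 rect [array([0.6075, 0.2955]), array([0.0265, 0.0268]), np.float64(4.1687)] z 0.118
t 25.27 p [ 0.4899 -0.2731  0.2292] F [ 0.9 -0.2  0. ] g 85.1
rv [0.001 0.008 0.005]
(0.609, 0.296, 0.224) -> [0.0041 0.5408 0.2138]
```

View pics/t7.png

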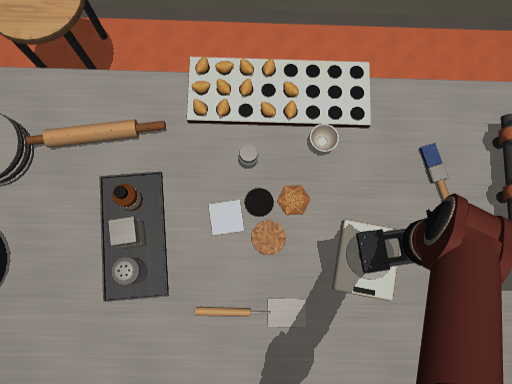

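Request:
move_arm(
  rows=[0, 0.008, 0.005, 0, 0.03, 0.012, 0.09, 0, 0.008, 0.005, 0, 0.065, 0.026, 0.09, 0, 0.008, 0.005, 0, 0.1, 0.04, 0.09, 0, 0.008, 0.005, 0, 0.135, 0.053, 0.09, 0, 0.008, 0.005, 0, 0.17, 0.067, 0.09, 0, 0.008, 0.005, 0, 0.205, 0.081, 0.09, 0, 0.008, 0.005, 0, 0.24, 0.095, 0.09, 0, 0.008, 0.005, 0, 0.275, 0.109, 0.09, 0, 0.008, 0.005, 0, 0.305, 0.121, 0.09, 0, 0.008, 0.005, 0, 0.33, 0.13, 0.09],
)

```text
time: 26.1
position: [0.5613, 0.0775, 0.2264]
eef_rot: [-0.135, 1.57, 0.137]
force: [-0.1, 1.0, -0.6]
grip_width: 0.967
```

```bash
python3 - <<'E'
from h import *
f=grab_frame("top"); P=cloud(f); z=P[...,2]
def near(x,y,r): return np.hypot(P[...,0]-x,P[...,1]-y)<r
m=(z>.08)&(z<.095)&near(.4876,-.2726,.05); q=P[m][:,:2].astype(np.float32); print(cv2.minEnclosingCircle(q),np.median(P[m][:,2]))
m=(z>.042)&(z<.048)&near(.4876,-.2726,.06); q=P[m][:,:2].astype(np.float32); print("pan",cv2.minEnclosingCircle(q))
rel((.6076,.296,.224))
cv2.imwrite('pics/s8.png',grab_frame('side')['image'])
E
```

```text
((0.4893633723258972, -0.27129068970680237), 0.026603935286402702) 0.08576917016714536
pan ((0.48845234513282776, -0.272612601518631), 0.056496765464544296)
t 26.15 p [0.5616 0.0847 0.2264] F [1.2 4.3 1.2] g 90.0
rv [ 0.012 -0.001 -0.007]
(0.6076, 0.296, 0.224) -> [0.0037 0.1996 0.0834]
```

View pics/s8.png

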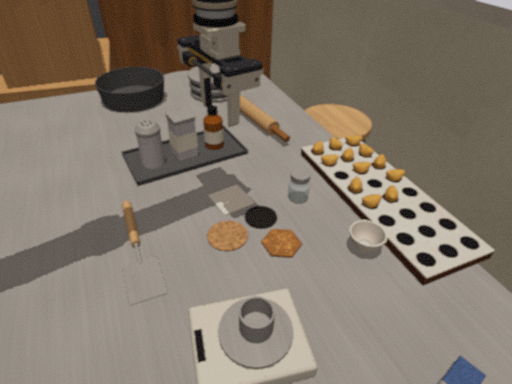

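```bash
python3 -c "
from h import *
rel((.6076,.296,.224))"
```

```text
t 26.2 p [0.5611 0.0813 0.2263] F [-0.9 -0.6  0.7] g 90.0
rv [ 0.011 -0.002 -0.004]
(0.6076, 0.296, 0.224) -> [0.003  0.2029 0.0842]
```

Request:
move_arm(
  rows=[0.01, -0.002, -0.004, 0, 0.02, 0.008, 0.09, 0.01, -0.002, -0.004, 0, 0.055, 0.023, 0.09, 0.01, -0.002, -0.004, 0, 0.09, 0.037, 0.09, 0.01, -0.002, -0.004, 0, 0.125, 0.052, 0.09, 0.01, -0.002, -0.004, 0, 0.155, 0.064, 0.09, 0.01, -0.002, -0.004, 0, 0.18, 0.075, 0.09, 0.01, -0.002, -0.004, 0, 0.195, 0.081, 0.09, 0.01, -0.002, -0.004, 0, 0.202, 0.084, 0.09, 0.01, -0.002, -0.004, 0, 0.203, 0.084, 0.09, 0.01, -0.002, -0.004, 0, 0.203, 0.084, 0.09],
)

```text
time: 27.03
position: [0.6072, 0.2943, 0.2257]
eef_rot: [-0.135, 1.569, 0.131]
force: [0.6, -1.5, 0.2]
grip_width: 0.965
```

```bash
python3 -c "
from h import *
rel((.6076,.296,.071))"
```

```text
t 27.03 p [0.6072 0.2943 0.2257] F [ 0.6 -1.5  0.2] g 89.8
rv [ 0.    -0.003  0.002]
(0.6076, 0.296, 0.071) -> [0.1547 0.0019 0.0011]
```

Request:
move_arm(
  rows=[0, -0.003, 0.002, 0.015, 0.002, 0.001, 0.09, 0, -0.003, 0.002, 0.045, 0.002, 0.001, 0.09, 0, -0.003, 0.002, 0.08, 0.002, 0.001, 0.09, 0, -0.003, 0.002, 0.115, 0.002, 0.001, 0.09, 0, -0.003, 0.002, 0.14, 0.002, 0.001, 0.09, 0, -0.003, 0.002, 0.152, 0.002, 0.001, 0.09, 0, -0.003, 0.002, 0.154, 0.002, 0.001, 0.09, 0, -0.003, 0.002, 0.154, 0.002, 0.001, 0.09, 0, -0.003, 0.002, 0.154, 0.002, 0.001, 0.06, 0, -0.003, 0.002, 0.154, 0.002, 0.001, 0.03],
)

```text
time: 27.87
position: [0.6091, 0.2965, 0.0742]
eef_rot: [-0.131, 1.562, 0.134]
force: [0.1, -0.5, -0.4]
grip_width: 0.87
```

Request:
move_arm(
  rows=[0, 0, 0, 0, 0, 0, 0.03, 0, 0, 0, 0, 0, 0, 0.03, 0, 0, 0, 0, 0, 0, 0.03, 0, 0, 0, 0, 0, 0, 0.03, 0, 0, 0, 0, 0, 0, 0.03, 0, 0, 0, 0, 0, 0, 0.03, 0, 0, 0, 0, 0, 0, 0.03],
)

```text
time: 28.45
position: [0.6094, 0.2962, 0.0746]
eef_rot: [-0.131, 1.562, 0.133]
force: [0.3, -1.3, 3.4]
grip_width: 0.557
```

Request:
move_arm(
  rows=[0, 0, 0, -0.005, 0, 0, 0.03, 0, 0, 0, -0.015, 0, 0, 0.03, 0, 0, 0, -0.03, 0, 0, 0.03, 0, 0, 0, -0.05, 0, 0, 0.03, 0, 0, 0, -0.075, 0, 0, 0.03, 0, 0, 0, -0.1, 0, 0, 0.03, 0, 0, 0, -0.12, 0, 0, 0.03, 0, 0, 0, -0.135, 0, 0, 0.03, 0, 0, 0, -0.145, 0, 0, 0.03, 0, 0, 0, -0.15, 0, 0, 0.03],
)

```text
time: 29.28
position: [0.6088, 0.2964, 0.2264]
eef_rot: [-0.13, 1.56, 0.134]
force: [1.4, -0.1, -2.8]
grip_width: 0.554
```

```bash
python3 -c "
from h import *
rel((.62,-.098,.224))"
```

```text
t 29.28 p [0.6088 0.2964 0.2264] F [ 1.4 -0.1 -2.8] g 51.5
rv [-0.     0.007 -0.002]
(0.62, -0.098, 0.224) -> [ 0.0012 -0.3906 -0.0553]
```

Request:
move_arm(
  rows=[0, 0.006, -0.002, 0, -0.01, -0.001, 0.03, 0, 0.006, -0.002, 0, -0.04, -0.006, 0.03, 0, 0.006, -0.002, 0, -0.075, -0.011, 0.03, 0, 0.006, -0.002, 0, -0.115, -0.016, 0.03, 0, 0.006, -0.002, 0, -0.155, -0.022, 0.03, 0, 0.006, -0.002, 0, -0.195, -0.028, 0.03, 0, 0.006, -0.002, 0, -0.235, -0.033, 0.03, 0, 0.006, -0.002, 0, -0.275, -0.039, 0.03, 0, 0.006, -0.002, 0, -0.31, -0.044, 0.03, 0, 0.006, -0.002, 0, -0.345, -0.049, 0.03],
)

```text
time: 30.12
position: [0.6171, -0.0553, 0.224]
eef_rot: [-0.132, 1.569, 0.131]
force: [-0.1, -0.6, -2.1]
grip_width: 0.554
```

```bash
python3 -c "
from h import *
rel((.621,-.098,.0756))"
```

```text
t 30.12 p [ 0.6171 -0.0553  0.224 ] F [-0.1 -0.6 -2.1] g 51.6
rv [-0.002 -0.002  0.   ]
(0.621, -0.098, 0.0756) -> [ 0.1484 -0.0428 -0.0029]
```

Request:
move_arm(
  rows=[-0.002, -0.002, 0, 0, -0.02, -0.001, 0.03, -0.002, -0.002, 0, 0, -0.035, -0.002, 0.03, -0.002, -0.002, 0, 0, -0.043, -0.003, 0.03, -0.002, -0.002, 0, 0.01, -0.043, -0.003, 0.03, -0.002, -0.002, 0, 0.03, -0.043, -0.003, 0.03, -0.002, -0.002, 0, 0.055, -0.043, -0.003, 0.03, -0.002, -0.002, 0, 0.08, -0.043, -0.003, 0.03, -0.002, -0.002, 0, 0.1, -0.043, -0.003, 0.03, -0.002, -0.002, 0, 0.115, -0.043, -0.003, 0.03, -0.002, -0.002, 0, 0.125, -0.043, -0.003, 0.03],
)

```text
time: 30.95
position: [0.6197, -0.0943, 0.0961]
eef_rot: [-0.134, 1.571, 0.139]
force: [-0.4, 0.2, -2.5]
grip_width: 0.552
```

```bash
python3 -c "
from h import *
rel((.621,-.098,.0756))"
```

```text
t 30.95 p [ 0.6197 -0.0943  0.0961] F [-0.4  0.2 -2.5] g 51.3
rv [ 0.004 -0.004 -0.004]
(0.621, -0.098, 0.0756) -> [ 0.0204 -0.0039  0.0008]
```

Request:
move_arm(
  rows=[0.004, -0.004, -0.004, 0.005, -0.004, 0.001, 0.03, 0.004, -0.004, -0.004, 0.011, -0.004, 0.001, 0.03, 0.004, -0.004, -0.004, 0.016, -0.004, 0.001, 0.03, 0.004, -0.004, -0.004, 0.019, -0.004, 0.001, 0.03, 0.004, -0.004, -0.004, 0.02, -0.004, 0.001, 0.03, 0.004, -0.004, -0.004, 0.021, -0.004, 0.001, 0.03, 0.004, -0.004, -0.004, 0.021, -0.004, 0.001, 0.03],
)

```text
time: 31.53
position: [0.6217, -0.0981, 0.0757]
eef_rot: [-0.133, 1.565, 0.133]
force: [-0.5, 0.2, -2.5]
grip_width: 0.553
```

```bash
python3 -c "
from h import *
rel((.621,-.098,.0756))"
```

```text
t 31.53 p [ 0.6217 -0.0981  0.0757] F [-0.5  0.2 -2.5] g 51.5
rv [0.    0.001 0.001]
(0.621, -0.098, 0.0756) -> [ 0.0001  0.0002 -0.0006]
```

Request:
move_arm(
  rows=[0, 0, 0, 0.001, 0, 0, 0.03, 0, 0, 0, 0.0015, 0, 0, 0.03, 0, 0, 0, 0.002, 0, 0, 0.03],
)

```text
time: 31.78
position: [0.622, -0.0981, 0.0755]
eef_rot: [-0.133, 1.564, 0.132]
force: [-2.3, 0.1, 9.4]
grip_width: 0.552
```

Request:
move_arm(
  rows=[0, 0, 0, 0, 0, 0, 0.085, 0, 0, 0, 0, 0, 0, 0.085, 0, 0, 0, 0, 0, 0, 0.085, 0, 0, 0, 0, 0, 0, 0.085, 0, 0, 0, -0.02, 0, 0, 0.085, 0, 0, 0, -0.05, 0, 0, 0.085, 0, 0, 0, -0.085, 0, 0, 0.085, 0, 0, 0, -0.12, 0, 0, 0.085, 0, 0, 0, -0.14, 0, 0, 0.085, 0, 0, 0, -0.15, 0, 0, 0.085],
)

```text
time: 32.62
position: [0.6234, -0.0983, 0.2293]
eef_rot: [-0.134, 1.558, 0.131]
force: [0.4, -0.4, 0.7]
grip_width: 0.917
```

```bash
python3 -c "
from h import *
rel((.5220,.2845,.224))"
```

```text
t 32.62 p [ 0.6234 -0.0983  0.2293] F [ 0.4 -0.4  0.7] g 85.3
rv [-0.     0.009  0.003]
(0.522, 0.2845, 0.224) -> [ 0.0039  0.3944 -0.0356]
```

Request:
move_arm(
  rows=[0, 0.008, 0.003, 0, 0.02, -0.002, 0.09, 0, 0.008, 0.003, 0, 0.06, -0.005, 0.09, 0, 0.008, 0.003, 0, 0.1, -0.009, 0.09, 0, 0.008, 0.003, 0, 0.14, -0.013, 0.09, 0, 0.008, 0.003, 0, 0.18, -0.016, 0.09, 0, 0.008, 0.003, 0, 0.22, -0.02, 0.09, 0, 0.008, 0.003, 0, 0.26, -0.024, 0.09, 0, 0.008, 0.003, 0, 0.3, -0.027, 0.09, 0, 0.008, 0.003, 0, 0.335, -0.03, 0.09, 0, 0.008, 0.003, 0, 0.365, -0.033, 0.09],
)

```text
time: 33.45
position: [0.5276, 0.2591, 0.2267]
eef_rot: [-0.134, 1.568, 0.136]
force: [0.5, 0.9, -0.1]
grip_width: 0.969
```

```bash
python3 -c "
from h import *
rel((.5220,.2845,.073))"
```

```text
t 33.45 p [0.5276 0.2591 0.2267] F [ 0.5  0.9 -0.1] g 90.1
rv [ 0.003 -0.001 -0.001]
(0.522, 0.2845, 0.073) -> [ 0.1538  0.0259 -0.0009]
```

Request:
move_arm(
  rows=[0.003, 0, 0, 0, 0.018, -0.001, 0.09, 0.003, 0, 0, 0.005, 0.025, -0.001, 0.09, 0.003, 0, 0, 0.03, 0.026, -0.001, 0.09, 0.003, 0, 0, 0.06, 0.026, -0.001, 0.09, 0.003, 0, 0, 0.095, 0.026, -0.001, 0.09, 0.003, 0, 0, 0.125, 0.026, -0.001, 0.09, 0.003, 0, 0, 0.143, 0.026, -0.001, 0.09, 0.003, 0, 0, 0.152, 0.026, -0.001, 0.09, 0.003, 0, 0, 0.154, 0.026, -0.001, 0.09, 0.003, 0, 0, 0.154, 0.026, -0.001, 0.06],
)

```text
time: 34.28
position: [0.5222, 0.2836, 0.0723]
eef_rot: [-0.132, 1.569, 0.132]
force: [0.5, -0.4, 0.2]
grip_width: 0.935
```

Request:
move_arm(
  rows=[0, 0, 0, 0, 0, 0, 0.03, 0, 0, 0, 0, 0, 0, 0.03, 0, 0, 0, 0, 0, 0, 0.03, 0, 0, 0, 0, 0, 0, 0.03, 0, 0, 0, 0, 0, 0, 0.03, 0, 0, 0, 0, 0, 0, 0.03, 0, 0, 0, 0, 0, 0, 0.03],
)

```text
time: 34.87
position: [0.5226, 0.2838, 0.073]
eef_rot: [-0.132, 1.568, 0.132]
force: [-0.7, -0.9, 4.2]
grip_width: 0.598
```

Request:
move_arm(
  rows=[0, 0, 0, -0.005, 0, 0, 0.03, 0, 0, 0, -0.015, 0, 0, 0.03, 0, 0, 0, -0.03, 0, 0, 0.03, 0, 0, 0, -0.05, 0, 0, 0.03, 0, 0, 0, -0.075, 0, 0, 0.03, 0, 0, 0, -0.1, 0, 0, 0.03, 0, 0, 0, -0.12, 0, 0, 0.03, 0, 0, 0, -0.135, 0, 0, 0.03, 0, 0, 0, -0.145, 0, 0, 0.03, 0, 0, 0, -0.15, 0, 0, 0.03],
)

```text
time: 35.7
position: [0.523, 0.284, 0.2248]
eef_rot: [-0.131, 1.566, 0.133]
force: [0.2, -0.5, -2.5]
grip_width: 0.598
```

```bash
python3 -c "
from h import *
rel((.5745,.066,.224))"
```

```text
t 35.7 p [0.523  0.284  0.2248] F [ 0.2 -0.5 -2.5] g 55.6
rv [-0.001  0.001 -0.001]
(0.5745, 0.066, 0.224) -> [ 0.0005 -0.2236  0.0143]
```

Request:
move_arm(
  rows=[0, 0, 0, 0, -0.01, 0.001, 0.03, 0, 0, 0, 0, -0.03, 0.002, 0.03, 0, 0, 0, 0, -0.06, 0.004, 0.03, 0, 0, 0, 0, -0.09, 0.006, 0.03, 0, 0, 0, 0, -0.12, 0.008, 0.03, 0, 0, 0, 0, -0.15, 0.01, 0.03, 0, 0, 0, 0, -0.18, 0.012, 0.03, 0, 0, 0, 0, -0.205, 0.013, 0.03, 0, 0, 0, 0, -0.218, 0.014, 0.03, 0, 0, 0, 0, -0.223, 0.014, 0.03],
)

```text
time: 36.53
position: [0.574, 0.0623, 0.2234]
eef_rot: [-0.128, 1.568, 0.127]
force: [0.0, 0.4, -1.8]
grip_width: 0.597
```

```bash
python3 -c "
from h import *
rel((.5745,.066,.074))"
```

```text
t 36.53 p [0.574  0.0623 0.2234] F [ 0.   0.4 -1.8] g 55.5
rv [-0.007 -0.001  0.001]
(0.5745, 0.066, 0.074) -> [0.1494 0.0037 0.0013]
```

Request:
move_arm(
  rows=[-0.005, 0, 0, 0, 0.003, 0.001, 0.03, -0.005, 0, 0, 0.02, 0.003, 0.001, 0.03, -0.005, 0, 0, 0.045, 0.003, 0.001, 0.03, -0.005, 0, 0, 0.07, 0.003, 0.001, 0.03, -0.005, 0, 0, 0.095, 0.003, 0.001, 0.03, -0.005, 0, 0, 0.118, 0.003, 0.001, 0.03, -0.005, 0, 0, 0.133, 0.003, 0.001, 0.03, -0.005, 0, 0, 0.142, 0.003, 0.001, 0.03, -0.005, 0, 0, 0.146, 0.003, 0.001, 0.03, -0.005, 0, 0, 0.148, 0.003, 0.001, 0.03],
)

```text
time: 37.37
position: [0.5742, 0.0669, 0.0751]
eef_rot: [-0.133, 1.568, 0.133]
force: [-0.6, 0.2, -2.6]
grip_width: 0.596
```

Request:
move_arm(
  rows=[0, 0, 0, 0, 0, 0, 0.03, 0, 0, 0, 0, 0, 0, 0.03],
)

```text
time: 37.53
position: [0.5749, 0.0679, 0.076]
eef_rot: [-0.133, 1.566, 0.134]
force: [0.1, -0.4, -2.5]
grip_width: 0.595
```

```bash
python3 -c "
from h import *
rel((.5745,.066,.074))"
```

```text
t 37.53 p [0.5749 0.0679 0.076 ] F [ 0.1 -0.4 -2.5] g 55.3
rv [ 0.001  0.    -0.001]
(0.5745, 0.066, 0.074) -> [ 0.002  -0.0018 -0.0007]
```

Request:
move_arm(
  rows=[0, 0, 0, 0.001, -0.002, 0, 0.03, 0, 0, 0, 0.002, -0.002, 0, 0.03, 0, 0, 0, 0.0025, -0.002, 0, 0.03, 0, 0, 0, 0.003, -0.002, 0, 0.03],
)

```text
time: 37.87
position: [0.5761, 0.0656, 0.074]
eef_rot: [-0.133, 1.564, 0.134]
force: [-1.6, -0.7, 5.6]
grip_width: 0.597
```

Request:
move_arm(
  rows=[0, 0, 0, 0, 0, 0, 0.085, 0, 0, 0, 0, 0, 0, 0.085, 0, 0, 0, 0, 0, 0, 0.085, 0, 0, 0, 0, 0, 0, 0.085, 0, 0, 0, -0.02, 0, 0, 0.085, 0, 0, 0, -0.05, 0, 0, 0.085, 0, 0, 0, -0.085, 0, 0, 0.085, 0, 0, 0, -0.12, 0, 0, 0.085, 0, 0, 0, -0.14, 0, 0, 0.085, 0, 0, 0, -0.15, 0, 0, 0.085],
)

```text
time: 38.7
position: [0.5773, 0.0658, 0.2276]
eef_rot: [-0.132, 1.558, 0.134]
force: [-0.1, -0.1, 0.2]
grip_width: 0.912
```

```bash
python3 -c "
from h import *
rel((.4377,.275,.224))"
```

```text
t 38.7 p [0.5773 0.0658 0.2276] F [-0.1 -0.1  0.2] g 84.8
rv [ 0.001  0.009 -0.   ]
(0.4377, 0.275, 0.224) -> [ 0.0028  0.2297 -0.1022]
```

Request:
move_arm(
  rows=[0, 0.008, 0, 0, 0.02, -0.009, 0.09, 0, 0.008, 0, 0, 0.05, -0.022, 0.09, 0, 0.008, 0, 0, 0.085, -0.038, 0.09, 0, 0.008, 0, 0, 0.12, -0.053, 0.09, 0, 0.008, 0, 0, 0.15, -0.067, 0.09, 0, 0.008, 0, 0, 0.18, -0.08, 0.09, 0, 0.008, 0, 0, 0.205, -0.091, 0.09, 0, 0.008, 0, 0, 0.222, -0.099, 0.09, 0, 0.008, 0, 0, 0.23, -0.102, 0.09, 0, 0.008, 0, 0, 0.23, -0.102, 0.09],
)

```text
time: 39.53
position: [0.4361, 0.2771, 0.226]
eef_rot: [-0.137, 1.568, 0.137]
force: [-0.9, -0.6, 0.1]
grip_width: 0.968
```

```bash
python3 -c "
from h import *
rel((.4377,.275,.071))"
```

```text
t 39.53 p [0.4361 0.2771 0.226 ] F [-0.9 -0.6  0.1] g 90.0
rv [ 0.005 -0.001 -0.001]
(0.4377, 0.275, 0.071) -> [ 0.155  -0.0025  0.0014]
```

Request:
move_arm(
  rows=[0.004, 0, 0, 0.005, -0.002, 0.001, 0.09, 0.004, 0, 0, 0.035, -0.002, 0.001, 0.09, 0.004, 0, 0, 0.07, -0.002, 0.001, 0.09, 0.004, 0, 0, 0.105, -0.002, 0.001, 0.09, 0.004, 0, 0, 0.132, -0.002, 0.001, 0.09, 0.004, 0, 0, 0.148, -0.002, 0.001, 0.09, 0.004, 0, 0, 0.154, -0.002, 0.001, 0.09, 0.004, 0, 0, 0.155, -0.002, 0.001, 0.09, 0.004, 0, 0, 0.155, -0.002, 0.001, 0.09, 0.004, 0, 0, 0.155, -0.002, 0.001, 0.06],
)

```text
time: 40.37
position: [0.4385, 0.2753, 0.072]
eef_rot: [-0.132, 1.566, 0.134]
force: [-0.1, -0.8, 0.9]
grip_width: 0.931
```

Request:
move_arm(
  rows=[0, 0, 0, 0, 0, 0, 0.03, 0, 0, 0, 0, 0, 0, 0.03, 0, 0, 0, 0, 0, 0, 0.03, 0, 0, 0, 0, 0, 0, 0.03, 0, 0, 0, 0, 0, 0, 0.03, 0, 0, 0, 0, 0, 0, 0.03, 0, 0, 0, 0, 0, 0, 0.03],
)

```text
time: 40.95
position: [0.4389, 0.2754, 0.0725]
eef_rot: [-0.131, 1.565, 0.134]
force: [0.2, -1.3, 4.3]
grip_width: 0.633
```

Request:
move_arm(
  rows=[0, 0, 0, -0.005, 0, 0, 0.03, 0, 0, 0, -0.015, 0, 0, 0.03, 0, 0, 0, -0.03, 0, 0, 0.03, 0, 0, 0, -0.05, 0, 0, 0.03, 0, 0, 0, -0.075, 0, 0, 0.03, 0, 0, 0, -0.1, 0, 0, 0.03, 0, 0, 0, -0.12, 0, 0, 0.03, 0, 0, 0, -0.135, 0, 0, 0.03, 0, 0, 0, -0.145, 0, 0, 0.03, 0, 0, 0, -0.15, 0, 0, 0.03],
)

```text
time: 41.78
position: [0.4387, 0.2754, 0.2244]
eef_rot: [-0.131, 1.563, 0.135]
force: [0.8, -0.1, -2.6]
grip_width: 0.634
```

```bash
python3 -c "
from h import *
rel((.5275,-.038,.224))"
```

```text
t 41.78 p [0.4387 0.2754 0.2244] F [ 0.8 -0.1 -2.6] g 58.9
rv [ 0.     0.004 -0.003]
(0.5275, -0.038, 0.224) -> [-3.000e-04 -3.238e-01  3.470e-02]
```

Request:
move_arm(
  rows=[0, 0.004, -0.003, 0, -0.01, 0.001, 0.03, 0, 0.004, -0.003, 0, -0.035, 0.004, 0.03, 0, 0.004, -0.003, 0, -0.07, 0.007, 0.03, 0, 0.004, -0.003, 0, -0.11, 0.012, 0.03, 0, 0.004, -0.003, 0, -0.15, 0.016, 0.03, 0, 0.004, -0.003, 0, -0.19, 0.02, 0.03, 0, 0.004, -0.003, 0, -0.23, 0.025, 0.03, 0, 0.004, -0.003, 0, -0.265, 0.029, 0.03, 0, 0.004, -0.003, 0, -0.295, 0.032, 0.03, 0, 0.004, -0.003, 0, -0.315, 0.034, 0.03],
)

```text
time: 42.62
position: [0.5247, -0.0349, 0.2227]
eef_rot: [-0.131, 1.569, 0.126]
force: [1.0, -0.4, -1.7]
grip_width: 0.635
```

```bash
python3 -c "
from h import *
rel((.528,-.038,.0735))"
```

```text
t 42.62 p [ 0.5247 -0.0349  0.2227] F [ 1.  -0.4 -1.7] g 59.0
rv [-0.006 -0.003  0.003]
(0.528, -0.038, 0.0735) -> [ 0.1492 -0.0032  0.0031]
```

Request:
move_arm(
  rows=[-0.005, -0.002, 0.002, 0, -0.003, 0.003, 0.03, -0.005, -0.002, 0.002, 0.02, -0.003, 0.003, 0.03, -0.005, -0.002, 0.002, 0.045, -0.003, 0.003, 0.03, -0.005, -0.002, 0.002, 0.07, -0.003, 0.003, 0.03, -0.005, -0.002, 0.002, 0.095, -0.003, 0.003, 0.03, -0.005, -0.002, 0.002, 0.118, -0.003, 0.003, 0.03, -0.005, -0.002, 0.002, 0.133, -0.003, 0.003, 0.03, -0.005, -0.002, 0.002, 0.142, -0.003, 0.003, 0.03, -0.005, -0.002, 0.002, 0.146, -0.003, 0.003, 0.03, -0.005, -0.002, 0.002, 0.148, -0.003, 0.003, 0.03],
)

```text
time: 43.45
position: [0.5277, -0.0373, 0.0743]
eef_rot: [-0.133, 1.568, 0.133]
force: [0.0, -0.9, -2.1]
grip_width: 0.636
```

Request:
move_arm(
  rows=[0, 0, 0, 0, 0, 0, 0.03, 0, 0, 0, 0, 0, 0, 0.03],
)

```text
time: 43.62
position: [0.5282, -0.0371, 0.075]
eef_rot: [-0.133, 1.567, 0.133]
force: [-0.8, 0.2, -2.5]
grip_width: 0.628
```

```bash
python3 -c "
from h import *
rel((.528,-.038,.0735))"
```

```text
t 43.62 p [ 0.5282 -0.0371  0.075 ] F [-0.8  0.2 -2.5] g 58.4
rv [0. 0. 0.]
(0.528, -0.038, 0.0735) -> [ 0.0015 -0.0009 -0.0004]
```

Request:
move_arm(
  rows=[0, 0, 0, 0.001, -0.001, 0, 0.03, 0, 0, 0, 0.002, -0.001, 0, 0.03, 0, 0, 0, 0.0025, -0.001, 0, 0.03, 0, 0, 0, 0.003, -0.001, 0, 0.03],
)

```text
time: 43.95
position: [0.5296, -0.0383, 0.0735]
eef_rot: [-0.134, 1.564, 0.132]
force: [-1.5, -0.1, 9.2]
grip_width: 0.632
```

Request:
move_arm(
  rows=[0, 0, 0, 0, 0, 0, 0.085, 0, 0, 0, 0, 0, 0, 0.085, 0, 0, 0, 0, 0, 0, 0.085, 0, 0, 0, 0, 0, 0, 0.085, 0, 0, 0, -0.02, 0, 0, 0.085, 0, 0, 0, -0.05, 0, 0, 0.085, 0, 0, 0, -0.085, 0, 0, 0.085, 0, 0, 0, -0.12, 0, 0, 0.085, 0, 0, 0, -0.14, 0, 0, 0.085, 0, 0, 0, -0.15, 0, 0, 0.085],
)

```text
time: 44.78
position: [0.5305, -0.0383, 0.2266]
eef_rot: [-0.134, 1.558, 0.132]
force: [0.6, -0.4, -0.7]
grip_width: 0.919
```

Request:
move_arm(
  rows=[0, 0, 0, 0, 0.03, 0, 0.085, 0, 0, 0, 0, 0.06, 0, 0.085, 0, 0, 0, 0, 0.1, 0, 0.085, 0, 0, 0, 0, 0.14, 0, 0.085, 0, 0, 0, 0, 0.18, 0, 0.085, 0, 0, 0, 0, 0.22, 0, 0.085, 0, 0, 0, 0, 0.25, 0, 0.085, 0, 0, 0, 0, 0.27, 0, 0.085, 0, 0, 0, 0, 0.28, 0, 0.085, 0, 0, 0, 0, 0.28, 0, 0.085],
)

```text
time: 45.62
position: [0.4819, 0.2402, 0.225]
eef_rot: [-0.137, 1.56, 0.136]
force: [0.4, -0.4, 0.7]
grip_width: 0.915
```

```bash
python3 - <<'E'
from h import *
f=grab_frame("top"); P=cloud(f); z=P[...,2]; cv2.imwrite("pics/t9.png",f["image"])
def rep(n,m):
    q=P[m][:,:2].astype(np.float32)
    if len(q)>5: print(n,len(q),np.round(cv2.minEnclosingCircle(q)[0],4),round(cv2.minEnclosingCircle(q)[1],4),"rect",[np.round(a,4) for a in cv2.minAreaRect(q)],"z",np.median(P[m][:,2]).round(3))
def near(x,y,r): return np.hypot(P[...,0]-x,P[...,1]-y)<r
rep("cup",(z>.08)&(z<.095)&near(.4876,-.2726,.05)); rep("jar",(z>.06)&near(.718,.016,.04))
for p,n,h in(((.527,-.038),"shaker",.09),((.574,.066),"tin",.108),((.62,-.098),"bottle",.108)): rep(n,(z>h)&(z<.13)&near(*p,.045))
cv2.imwrite('pics/s9.png',grab_frame('side')['image']); rel()
E
```

```text
cup 124 [ 0.4895 -0.2706] 0.0265 rect [array([ 0.4893, -0.2707]), array([0.049 , 0.0519]), np.float64(0.6121)] z 0.086
jar 269 [0.7185 0.0161] 0.0224 rect [array([0.7182, 0.0149]), array([0.0424, 0.0401]), np.float64(1.5788)] z 0.07
shaker 573 [ 0.5282 -0.0378] 0.0301 rect [array([ 0.5277, -0.0374]), array([0.0585, 0.0579]), np.float64(55.6755)] z 0.115
tin 657 [0.5756 0.0666] 0.0387 rect [array([0.5754, 0.0667]), array([0.0563, 0.0561]), np.float64(10.0192)] z 0.121
bottle 130 [ 0.6207 -0.097 ] 0.0139 rect [array([ 0.6205, -0.0973]), array([0.0252, 0.0273]), np.float64(46.1973)] z 0.118
t 45.72 p [0.4835 0.236  0.2253] F [ 0.8 -0.3 -0.2] g 85.3
rv [-0.001  0.007  0.004]
```

View pics/t9.png

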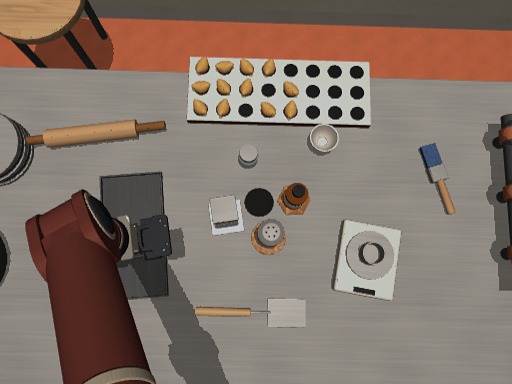

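View pics/s9.png

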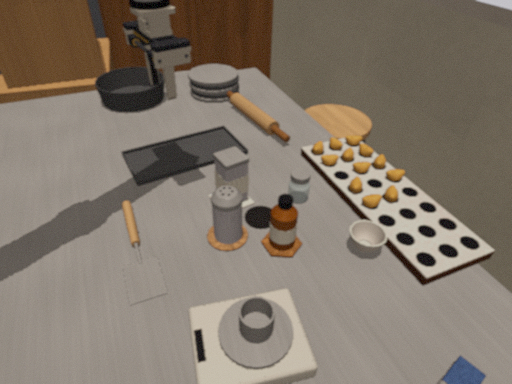

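All in place: containers on their coasters within about 2 mm, the cup about 2 mm from the pan's centre, the jar unmoved, and the arm clear over the empty tray.

```bash
python3 -c "
from h import *
print(finish_job())"
```

```text
the job is handed in; nothing more can be done
None
```

I moved the shaker, tin and bottle onto the tray, stood the cup on the scale pan, then put each container back on its own coaster and handed the job in. The clock stood at about 46 s of the 144 s allowed. No verdict was reported on hand-in.

All checks below are from camera depth, calibrated to about 2 mm:
- **Before the cup was touched:** all three containers stood upright on the tray, and the cup had not measurably moved.
- **At the end:**

| Item | Where it stands | Distance off | Limit |
|---|---|---|---|
| Cup | upright on the pan | 2–3 mm from its centre | 15 mm |
| Shaker | upright on its coaster | about 1 mm from its centre | 13 mm |
| Tin | upright on its coaster | about 2 mm from its centre | 13 mm |
| Bottle | upright on its coaster | about 1 mm from its centre | 13 mm |
| Jar | where it started | less than 1 mm | 15 mm |

- **Robot:** the arm was parked over the empty tray, touching nothing, with the measured tool force below 1 N. The highest tool-force reading I saw was about 13 N, when setting the shaker on the tray.

No check failed. The only disagreement was 1–2 mm between repeat measurements of the tin's coaster and the pan centre.

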